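# Reverse the gauge slide in its sleeve and wring up the block stack

## Task

Set up the length standard: pull the blue slide right out of its grey sleeve, turn it end for end (same side up) and push it back in fully home, so that its pocket with the lapped steel face now sticks out in front. Lift the red cap off that face and stand it on the bench clear of the slide. Then wring every loose steel gauge block that is on the bench into one stack on that face: all standing on the pocket floor, square, the black line on each block's top running along the slide, in any order, faces in full contact without gaps and the sides in line on the slide's centre line. Leave the other things on the bench alone.

Things in the scene. Friction and masses are not known exactly. Their poses are not given: they have to be found in the camera images.
- sleeve: fixed grey sheet-metal tunnel with side walls, roof (top 48 mm up) and back wall, its floor the bench itself; inside 64 mm wide, 44 high, 112 deep, mouth flared to 72 over the first 16 mm; 98 mm wide over its flanges. Mouth roughly to the robot's left. Origin: on the bench at the mouth's centre; +x straight out of the mouth, back wall at x = -112 mm
- slide: blue tray on the bench, 260 mm long (x), 60 wide (y), 12 thick, with a lip 4 wide, 3 high along each long side; 0.3 kg; can be gripped across the 60 mm. Steel anvil on it: 30 wide, x 2 to 16, top at 36 mm. Pocket end +x (16 to 130 mm, orange stripe), plain end -x (black ribs). Origin: centre of underside. At the start the pocket end is in the sleeve, about 150 mm of the plain end outside
- sleeve_home (a point): fixed point on the sleeve's axis 18 mm out of the mouth, at bench level: the slide's origin lies here when its end meets the back wall, either way round; up to 5 mm short counts as home
- lapped_face (a point): centre of the lapped (mating) face of the anvil, 16 mm from the slide's origin along its x, 24 mm above its underside, 12 mm above the pocket floor; axes as the slide's: blocks stack along +x from here, the first touching this face, with their centres at y = 0
- cap: loose red plastic protective cap slipped down over the anvil, 24 mm (x) by 40 mm (y) by 25 mm high, open underneath, walls and top 3 mm, 40 g; black ribs on its y ends, gripped there across 40 mm and lifted straight up at least 25 mm to clear the anvil. Origin: centre of its lower rim, on the anvil 14 mm above the slide's underside at slide x = 9 mm; axes then as the slide's
- block30: loose polished steel gauge block: 30 mm along x (between its two mating faces, either may mate; a black line on top runs along x), 34 along y, 24 high, about 191 g; may be absent (None from the start). Stands on the bench beyond the slide, y roughly fore and aft; grip it across y (34 mm). Origin: centre of underside
- block35: loose polished steel gauge block: 35 mm along x (between its two mating faces, either may mate; a black line on top runs along x), 34 along y, 24 high, about 223 g; may be absent (None from the start). Stands on the bench beyond the slide, y roughly fore and aft; grip it across y (34 mm). Origin: centre of underside
- block40: loose polished steel gauge block: 40 mm along x (between its two mating faces, either may mate; a black line on top runs along x), 34 along y, 24 high, about 255 g; may be absent (None from the start). Stands on the bench beyond the slide, y roughly fore and aft; grip it across y (34 mm). Origin: centre of underside
- nut_dish: bystander, loose: clear plastic dish 70 mm across, 14 mm high, left of the work; origin centre of underside
- hex_key: bystander, loose: dark steel hex key, 34x92x9 mm, left of the work; origin centre of underside
- tape_roll: bystander, loose: yellow tape roll 81 mm across, 24 mm high, right of the sleeve; origin centre of underside
Not all that is in view belongs to the job. What is shaped like the block40 but brown is not meant.

How it is judged:
By the outcome, as a careful person would: the job done as asked, in the order asked, and still so for the second after the job is handed in, with the robot touching nothing.
Of block30, block35, block40 only 2 to 3 are there at a start; the rules pass over those that are not, and their reading is None.
At some moment in a run one of block30, block35, block40 may be knocked a few centimetres aside while the robot is not near it.
Once in a run the grip may slacken for a moment while it holds something.
It also fails if it takes over 210 s, if anything falls off the work surface, if the arm or the gripper's body presses on something with over 40 N, if the wrist force passes 120 N, or if a joint passes its speed limit or range.

## Robot

A 6-joint arm with a two-finger parallel gripper is mounted at the origin on a cart in front of the work surface, level with it; the furniture and walls round the work are solid. World frame = base frame: x ahead of the robot, y to its left, z up, the work surface at z = 0. Lengths are in m, angles in degrees, forces in N, time in s.
With the tool pointing down it reaches from about 0.4 to 0.825 m from the base axis. Payload 7 kg.
Tool frame: the origin (TCP) lies midway between the tips of the shut fingers; the grasp point (between the pads) lies 19 mm behind it; z points along the fingers, y is the direction in which the jaws open and shut (so a half turn about z gives the same grasp; the last joint's range is limited). The gripper opens to 88 mm and grips with 3 to 60 N. Pads are 19 mm wide; open, the fingers measure 130 mm over their backs; the gripper's body (78 mm by 193 mm) begins 47 mm behind the grasp point.
Start: joints at [80.048, 20.546, 0.682, 0, -70.136, -16.507], TCP at [0.301, 0.604, 0.227] pointing down, gripper open.
Joint ranges: [-176.03, 176.03], [-82.01, 121.73], [-58.28, 71.71], [-173.87, 95.51], [-174.79, -0.11], [-173.66, 173.66]. Speed limits (degrees/s): [136.94, 136.94, 172.46, 180, 180, 180].

## Interface

Orientations are given as [roll, pitch, yaw] about the fixed x, y, z axes, in that order (R = Rz(yaw) Ry(pitch) Rx(roll)).
In Python, from plant import ctrl, snapshot gives the robot as it stands.
- The arm moves only by the shell command python3 -m pendant 'ROWS'. ROWS is JSON, a list of rows, each a list of 7 numbers: the shift along the tool's x, y, z in m, then the turn, a rotation vector about the tool's x, y, z in rad, then the opening, from -1 (shut) to 1 (fully open), so that 0 is half open. In form: [[x, y, z, ax, ay, az, jaw], ...]. A call has 1 to 12 rows; each row is the pose to reach, as a shift and turn from the pose commanded when the call began, along the tool's axes at that moment; what a row does not reach only later rows make up. A row lasts 1/8 s, in which the tool goes at most 62.5 mm and 10.7 degrees, less where a joint would pass 70% of its speed; a pose out of reach is approached as far as the arm can. A call with a gripper value outside its range is refused whole. The fingers move at their own pace and stop on an object; the grip force is fixed at half the most. Time passes only in rows, so rows that repeat a pose let the fingers close. It gives the time, the measured TCP pose, the force and the opening at its end, in the units of the state.
- ctrl.get_obs(): the state, without advancing time (a new reading comes with each control period).
- snapshot(name): name is "scene" or "top" or "wrist"; returns a dict with "image" (480x640x3 uint8, blue, green, red), "mtx" (3x3 intrinsics, pixels), "eye" and "attitude" of the camera in the world; the wrist camera has in their place "tool_from_camera" (4x4, takes a point from camera to tool coordinates, whose origin is the TCP and whose axes are the flange's). Camera axes: x right, y up, looking along -z (the intrinsics and any distortion apply to the point x, -y, -z); pixel columns grow to the right and rows downward; lengths in m; the calibration is good to about 2 mm. A picture is of the moment at which its call begins: read the wrist's pose just before it. There is no depth.
- ctrl.close_job(): hands the job in, once; it reports no verdict.
The state is a dict: "clock": time; "joint_pos": joint angles; "qvel": joint speeds; "tau": joint torques, N m; "tool_pos": TCP position; "orientation": TCP orientation; "force": force on the tool from outside, world axes, zero at the start; "moment": the same for the moment, N m; "opening": finger opening in m.
Only numpy, scipy, OpenCV 4.12 (cv2) and the standard library are available. Lean on these libraries where they do the work, as an engineer would, in place of code of your own. Each camera call takes 0.05 s, during which the arm holds its last target.

## Working session

There is one attempt and no reset: what is moved stays moved. The work goes in short steps, Python scripts to look and compute and a shell command to move; the robot and the scene stay as the last step left them, time stands still between calls to the robot, and variables do not carry over. Pictures are saved under pics/ and viewed, and the job is handed in when it is done.

```bash
ls -la; mkdir -p pics; python3 - <<'E'
from plant import ctrl, snapshot
import cv2
print(ctrl.get_obs())
for n in ["scene","top","wrist"]:
    s=snapshot(n); cv2.imwrite(f"pics/{n}0.png",s["image"]); print(n,{k:v for k,v in s.items() if k!="image"})
E
```

```text
total 12
drwxr-xr-x  3 agent agent 4096 Dec  7 05:32 .
drwxr-xr-x 23 root  root  4096 Dec  7 05:32 ..
drwxr-xr-x  2 agent agent 4096 Dec  7 05:32 pics
{'clock': 0.0, 'joint_pos': array([ 8.00470901e+01,  2.05909350e+01,  6.35287428e-01, -2.19924533e-02,
       -7.01378845e+01, -1.65060811e+01]), 'qvel': array([ 0.04279928,  0.00842476, -0.02534874,  0.0303055 , -0.10343702,
       -0.03941223]), 'tau': array([ 4.02722644e-04, -5.82715666e+01,  2.93050128e+01,  6.99698657e+00,
        6.86248895e-03, -1.65653405e-04]), 'tool_pos': array([0.30055393, 0.60384107, 0.22563396]), 'orientation': array([ 1.79904448e+02, -6.75435747e-03, -2.64664743e+01]), 'force': array([-0.20133951, -0.13286594, -0.21876331]), 'moment': array([-0.04347805, -0.03886052,  0.00838545]), 'opening': 0.08756907488922808}
scene {'mtx': array([[436.84184047,   0.        , 316.76960486],
       [  0.        , 436.84184047, 239.80600832],
       [  0.        ,   0.        ,   1.        ]]), 'eye': array([-0.1677106 ,  0.84710715,  0.68018385]), 'attitude': array([  55.28419187,    0.45003768, -133.52183261])}
top {'mtx': array([[617.71335273,   0.        , 314.62925089],
       [  0.        , 617.71335273, 246.56677884],
       [  0.        ,   0.        ,   1.        ]]), 'eye': array([0.3238049 , 0.25881754, 1.31535442]), 'attitude': array([  7.00439922,  -0.47658557, -89.74189534])}
wrist {'mtx': array([[341.29603106,   0.        , 318.38677106],
       [  0.        , 341.29603106, 239.24478622],
       [  0.        ,   0.        ,   1.        ]]), 'tool_from_camera': array([[-6.25718261e-04,  9.66167917e-01,  2.57913096e-01,
         6.82003907e-02],
       [ 9.99999777e-01,  5.44015143e-04,  3.88146803e-04,
         9.75798161e-04],
       [ 2.34706359e-04,  2.57913281e-01, -9.66168041e-01,
        -1.57203297e-01],
       [ 0.00000000e+00,  0.00000000e+00,  0.00000000e+00,
         1.00000000e+00]])}
```

View pics/top0.png

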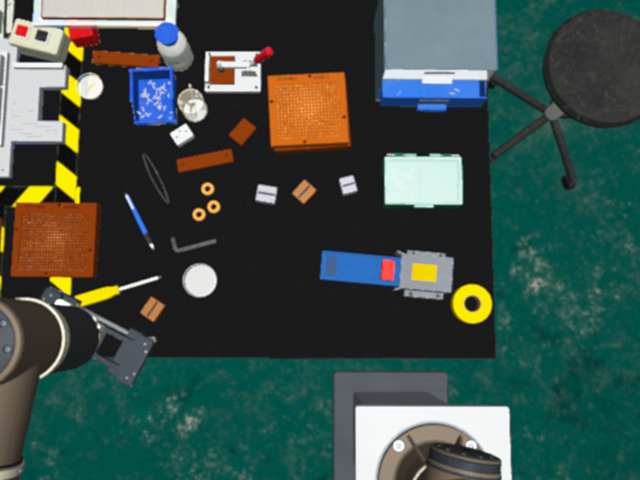

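View pics/scene0.png

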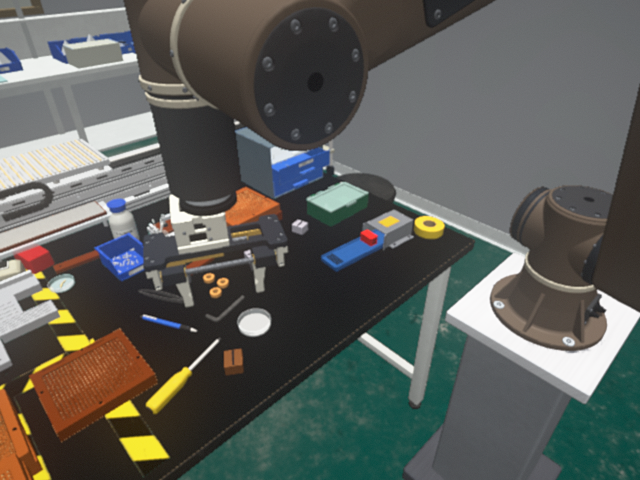

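View pics/wrist0.png

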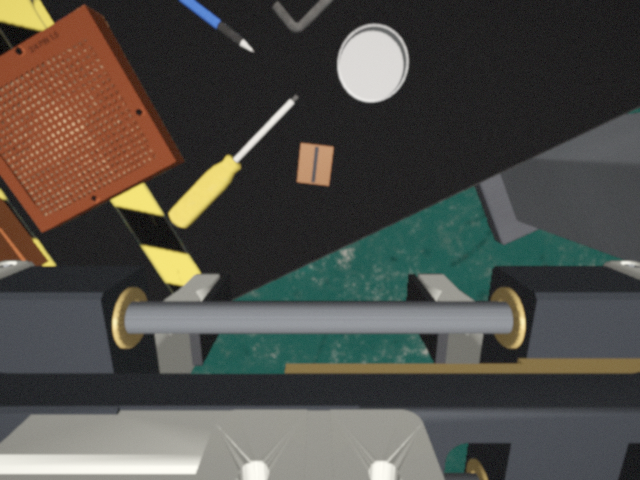

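```bash
cat > h.py <<'E'
import numpy as np, cv2
from scipy.spatial.transform import Rotation as R
from plant import ctrl, snapshot
def cam(s,o=None):
    if 'eye' in s: return R.from_euler('xyz',s['attitude'],degrees=True).as_matrix(), np.array(s['eye'])
    Rt=R.from_euler('xyz',o['orientation'],degrees=True).as_matrix(); T=s['tool_from_camera']
    return Rt@T[:3,:3], Rt@T[:3,3]+o['tool_pos']
def px2w(s,px,z,o=None):
    Rc,e=cam(s,o); px=np.atleast_2d(np.asarray(px,float)); M=s['mtx']
    d=np.c_[(px[:,0]-M[0,2])/M[0,0],-(px[:,1]-M[1,2])/M[1,1],-np.ones(len(px))]@Rc.T
    return e+d*((z-e[2])/d[:,2])[:,None]
def w2px(s,p,o=None):
    Rc,e=cam(s,o); c=(np.atleast_2d(p)-e)@Rc; M=s['mtx']
    return np.c_[M[0,2]+M[0,0]*c[:,0]/-c[:,2], M[1,2]-M[1,1]*c[:,1]/-c[:,2]]
def crop(s,x0,y0,x1,y1,k,name):
    cv2.imwrite('pics/'+name,cv2.resize(s['image'][y0:y1,x0:x1],None,fx=k,fy=k,interpolation=cv2.INTER_CUBIC))
def st():
    o=ctrl.get_obs(); print('t',round(o['clock'],2),'tcp',o['tool_pos'].round(4),'rpy',o['orientation'].round(2),'F',o['force'].round(1),'op',round(o['opening'],4),'j',o['joint_pos'].round(1)); return o
def tgt(o,p,yaw=None):
    "row shift to reach world TCP p with tool down at yaw"
    Rt=R.from_euler('xyz',o['orientation'],degrees=True)
    d=Rt.inv().apply(np.array(p)-o['tool_pos'])
    r=None
    if yaw is not None:
        r=(Rt.inv()*R.from_euler('xyz',[180,0,yaw],degrees=True)).as_rotvec()
    print('shift',d.round(4),'rotvec',None if r is None else r.round(4)); return d,r
def rects(s,mask,z,o=None,amin=30):
    out=[]
    cs,_=cv2.findContours(mask.astype(np.uint8),cv2.RETR_EXTERNAL,cv2.CHAIN_APPROX_NONE)
    for c in cs:
        if cv2.contourArea(c)<amin: continue
        w=px2w(s,c[:,0,:],z,o)[:,:2]
        (cx,cy),(a,b),an=cv2.minAreaRect((w*1000).astype(np.float32))
        m=c[:,0,:].mean(0)
        print('px',m.round(0),'c mm',round(cx,1),round(cy,1),'size',round(a,1),round(b,1),'ang',round(an,1))
        out.append((cx,cy,a,b,an))
    return out
E
python3 - <<'E'
from h import *
s=snapshot('top'); crop(s,240,165,380,285,5,'topcrop.png')
hsv=cv2.cvtColor(s['image'],cv2.COLOR_BGR2HSV)
sub=np.zeros((480,640),bool); sub[160:330,230:470]=1
H,S,V=cv2.split(hsv)
print('gray blocks'); m=sub&(S<60)&(V>110); m[240:]=0; rects(s,m,.024)
print('blue'); rects(s,sub&(H>95)&(H<125)&(S>120)&(V>60),.015)
print('red'); rects(s,sub&((H<8)|(H>172))&(S>150)&(V>120),.039)
print('yellow');rects(s,sub&(H>20)&(H<35)&(S>150)&(V>120),.048)
print('grey sleeve'); m=sub&(S<60)&(V>90); m[:240]=0; rects(s,m,.048)
print(px2w(s,[[153,309]],.024))
E
```

```text
gray blocks
px [266. 194.] c mm 595.9 353.0 size 43.2 37.3 ang 80.7
px [348. 185.] c mm 616.7 179.0 size 37.9 33.4 ang 14.8
px [423. 182.] c mm 619.8 17.7 size 102.5 168.3 ang 0.4
blue
px [359. 268.] c mm 438.7 153.7 size 168.8 65.2 ang 85.0
red
px [387. 270.] c mm 433.4 97.9 size 24.5 40.2 ang 85.1
yellow
px [462. 303.] c mm 364.4 -50.3 size 34.9 79.6 ang 88.5
px [424. 272.] c mm 427.8 23.7 size 48.3 32.4 ang 85.1
grey sleeve
px [423. 274.] c mm 423.5 23.9 size 117.6 97.6 ang 84.9
[[0.35007704 0.58375144 0.024     ]]
```

View pics/topcrop.png

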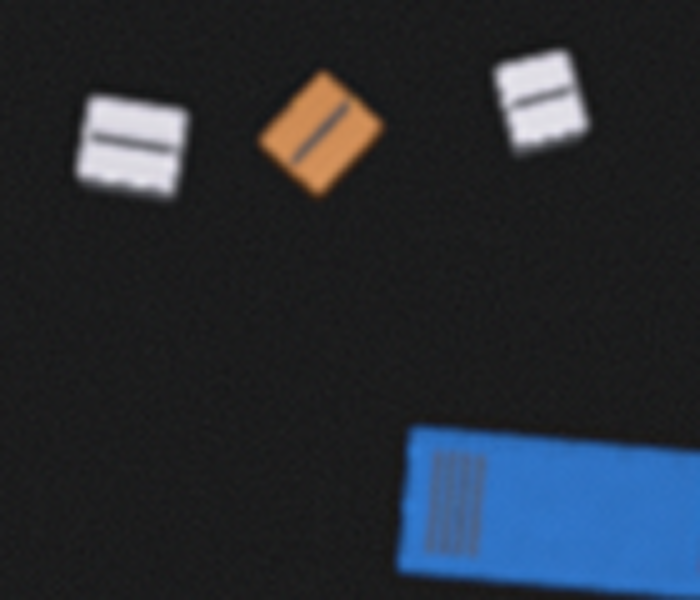

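```bash
python3 - <<'E'
from h import *
o=st(); tgt(o,[.434,.107,.13],-95)
s=snapshot('top'); print(px2w(s,[[400,357],[180,357],[200,280],[195,243]],0))
E
```

```text
t 0.2 tcp [0.3006 0.604  0.226 ] rpy [ 1.7994e+02 -1.0000e-02 -2.6460e+01] F [-0.   0.5  0.5] op 0.0876 j [ 80.   20.6   0.7  -0.  -70.1 -16.5]
shift [0.3408 0.3854 0.0964] rotvec [ 8.0000e-04 -7.0000e-04  1.1963e+00]
[[0.25261186 0.06811953 0.        ]
 [0.25074263 0.52969139 0.        ]
 [0.41243693 0.4922194  0.        ]
 [0.4917515  0.50507185 0.        ]]
```

```bash
python3 -m pendant '[[0.34,0.385,0.06,0,0,1.196,1],[0.34,0.385,0.06,0,0,1.196,1],[0.34,0.385,0.06,0,0,1.196,1],[0.34,0.385,0.06,0,0,1.196,1],[0.34,0.385,0.06,0,0,1.196,1],[0.34,0.385,0.06,0,0,1.196,1],[0.34,0.385,0.06,0,0,1.196,1],[0.34,0.385,0.06,0,0,1.196,1],[0.34,0.385,0.096,0,0,1.196,1],[0.34,0.385,0.096,0,0,1.196,1],[0.34,0.385,0.096,0,0,1.196,1],[0.34,0.385,0.096,0,0,1.196,1]]'; python3 - <<'E'
from h import *
o=st(); s=snapshot('wrist'); cv2.imwrite('pics/w1.png',s['image'])
E
```

```text
clock: 1.75
tool_pos: [0.4343, 0.1094, 0.1317]
orientation: [-179.9, 0.1, -94.9]
force: [0.1, 0.5, -0.4]
opening: 0.0879
t 1.75 tcp [0.4343 0.1094 0.1317] rpy [-1.799e+02  7.000e-02 -9.490e+01] F [ 0.1  0.5 -0.4] op 0.0879 j [ 39.5   4.  -34.6   0.  -51.3 -44.4]
```

View pics/w1.png

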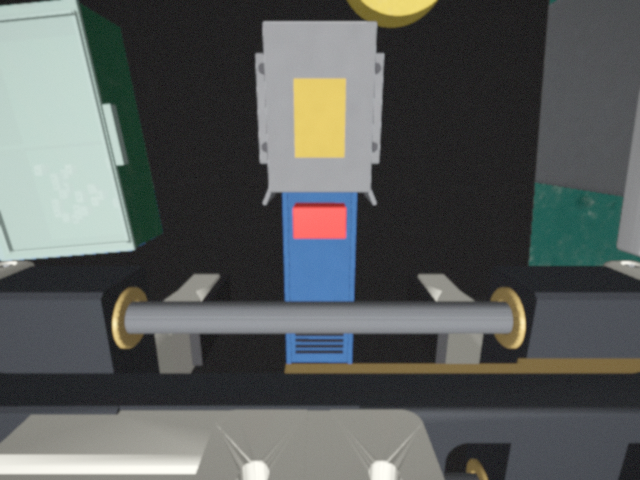

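```bash
python3 - <<'E'
from h import *
o=st(); s=snapshot('wrist')
hsv=cv2.cvtColor(s['image'],cv2.COLOR_BGR2HSV); H,S,V=cv2.split(hsv)
sub=np.zeros((480,640),bool); sub[15:270,220:420]=1
print('red');m=sub&((H<8)|(H>172))&(S>150)&(V>120); rects(s,m&(V>225),.039,o);rects(s,m,.039,o)
print('yellow');rects(s,sub&(H>20)&(H<35)&(S>150)&(V>120),.048,o)
print('cap top corners', px2w(s,[[292,207],[346,207],[346,238],[292,238]],.039,o).round(4))
print('sleeve roof', px2w(s,[[270,192],[372,192],[264,22],[377,22]],.048,o).round(4))
print('slide edges', px2w(s,[[284,250],[356,250],[286,362],[353,362]],.015,o).round(4))
print('tcp px',w2px(s,o['tool_pos']-[0,0,.0],o), 'origin est',w2px(s,[[.434,.107,.0]],o))
crop(s,230,180,410,300,4,'w1c.png')
E
```

```text
t 1.8 tcp [0.4342 0.1093 0.1316] rpy [-1.7991e+02  7.0000e-02 -9.4900e+01] F [-0.1 -0.7 -1.1] op 0.0876 j [ 39.5   4.  -34.7   0.  -51.3 -44.4]
red
px [319. 206.] c mm 430.1 81.3 size 3.0 37.0 ang 85.1
yellow
cap top corners [[0.4501 0.0803 0.039 ]
 [0.4103 0.0837 0.039 ]
 [0.4119 0.1073 0.039 ]
 [0.4526 0.1038 0.039 ]]
sleeve roof [[ 0.4635  0.0669  0.048 ]
 [ 0.392   0.073   0.048 ]
 [ 0.4543 -0.0386  0.048 ]
 [ 0.3841 -0.0325  0.048 ]]
slide edges [[0.4629 0.1198 0.015 ]
 [0.4028 0.1249 0.015 ]
 [0.4731 0.2268 0.015 ]
 [0.4117 0.2321 0.015 ]]
tcp px [[315.79206697 293.15263689]] origin est [[317.12287792 228.22957878]]
```

View pics/w1c.png

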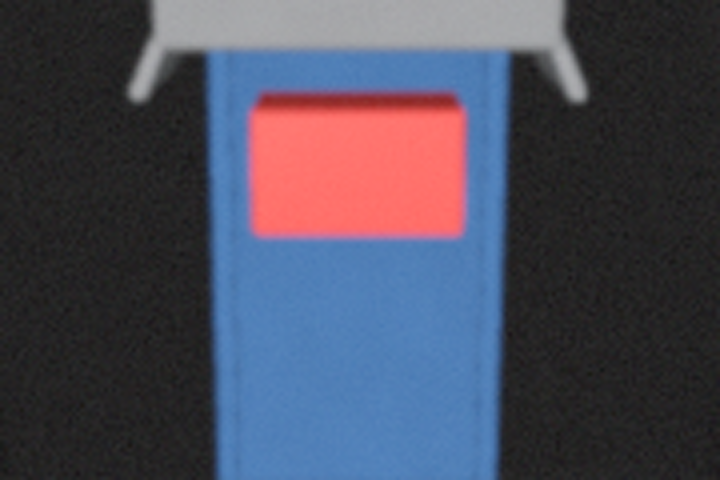

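```bash
python3 -m pendant '[[0,0,0.05,0,0,0,1],[0,0,0.09,0,0,0,1],[0,0,0.11,0,0,0,1],[0,0,0.12,0,0,0,1],[0,0,0.128,0,0,0,1],[0,0,0.128,0,0,0,1],[0,0,0.128,0,0,0,1]]'; python3 -m pendant '[[0,0,0,0,0,0,-1],[0,0,0,0,0,0,-1],[0,0,0,0,0,0,-1],[0,0,0,0,0,0,-1],[0,0,0,0,0,0,-1],[0,0,0,0,0,0,-1],[0,0,0,0,0,0,-1],[0,0,0,0,0,0,-1]]'
```

```text
clock: 2.72
tool_pos: [0.4341, 0.1085, 0.0032]
orientation: [-179.9, 0.0, -95.0]
force: [-0.5, 0.4, -0.2]
opening: 0.0878
clock: 3.72
tool_pos: [0.4337, 0.1081, 0.0027]
orientation: [-180.0, 0.0, -95.0]
force: [-0.9, -0.5, 5.6]
opening: 0.0597
```

```bash
python3 -m pendant '[[-0.01,0,0,0,0,0,-1],[-0.025,0,0,0,0,0,-1],[-0.04,0,0,0,0,0,-1],[-0.055,0,0,0,0,0,-1],[-0.07,0,0,0,0,0,-1],[-0.085,0,0,0,0,0,-1],[-0.10,0,0,0,0,0,-1],[-0.115,0,0,0,0,0,-1],[-0.13,0,0,0,0,0,-1],[-0.145,0,0,0,0,0,-1],[-0.16,0,0,0,0,0,-1],[-0.16,0,0,0,0,0,-1]]';  python3 - <<'E'
from h import *
o=st(); s=snapshot('top'); crop(s,160,140,480,380,2.5,'t2.png')
E
```

```text
clock: 5.22
tool_pos: [0.4477, 0.2682, 0.0027]
orientation: [-180.0, 0.0, -95.0]
force: [-1.9, 0.5, 6.2]
opening: 0.0596
t 5.22 tcp [0.4477 0.2682 0.0027] rpy [-1.7998e+02  1.0000e-02 -9.4960e+01] F [-1.9  0.5  6.2] op 0.0596 j [ 52.5  21.2 -33.6   0.  -35.2 -57.5]
```

View pics/t2.png

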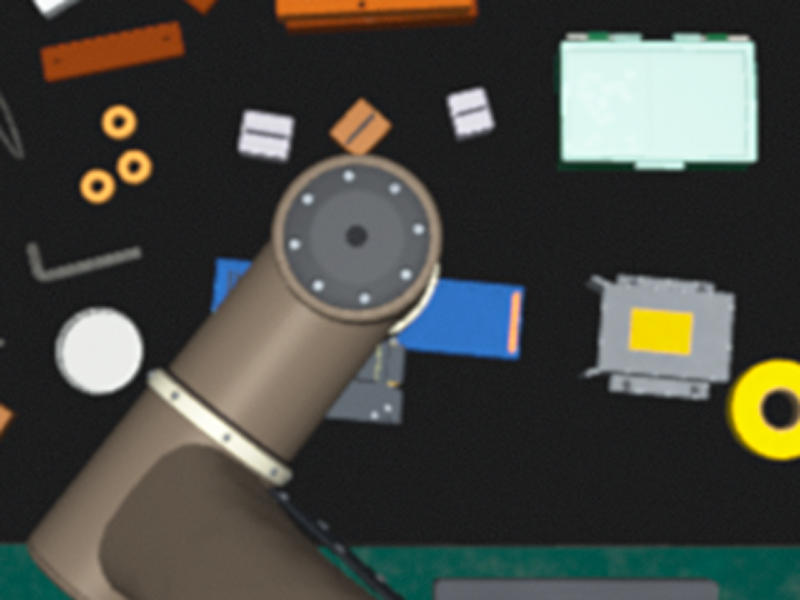

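```bash
python3 -m pendant '[[0,0.012,0,0,0,0,-1],[0,0.024,0,0,0,0,-1],[0,0.034,0,0,0,0,-1],[0,0.034,0,0,0,0,-1]]'; python3 -m pendant '[[0,0,0,0,0,-0.08,-1],[0,0,0,0,0,-0.2,-1],[0,0,0,0,0,-0.35,-1],[0,0,0,0,0,-0.5,-1],[0,0,0,0,0,-0.65,-1],[0,0,0,0,0,-0.8,-1],[0,0,0,0,0,-0.95,-1],[0,0,0,0,0,-1.1,-1],[0,0,0,0,0,-1.25,-1],[0,0,0,0,0,-1.4,-1],[0,0,0,0,0,-1.5,-1],[0,0,0,0,0,-1.57,-1]]'
python3 -c "
from h import *
o=st(); s=snapshot('top'); crop(s,160,140,480,380,2.5,'t3.png')"
```

```text
clock: 5.78
tool_pos: [0.412, 0.2704, 0.0027]
orientation: [179.9, -0.0, -94.9]
force: [-5.6, 2.1, 8.6]
opening: 0.0599
clock: 7.28
tool_pos: [0.4131, 0.2703, 0.0027]
orientation: [180.0, 0.0, -4.9]
force: [0.6, -0.3, 6.2]
opening: 0.0594
t 7.28 tcp [0.4131 0.2703 0.0027] rpy [ 1.7999e+02  2.0000e-02 -4.9000e+00] F [ 0.6 -0.3  6.2] op 0.0594 j [ 56.   19.3 -37.1  -0.  -33.7  29.1]
```

View pics/t3.png

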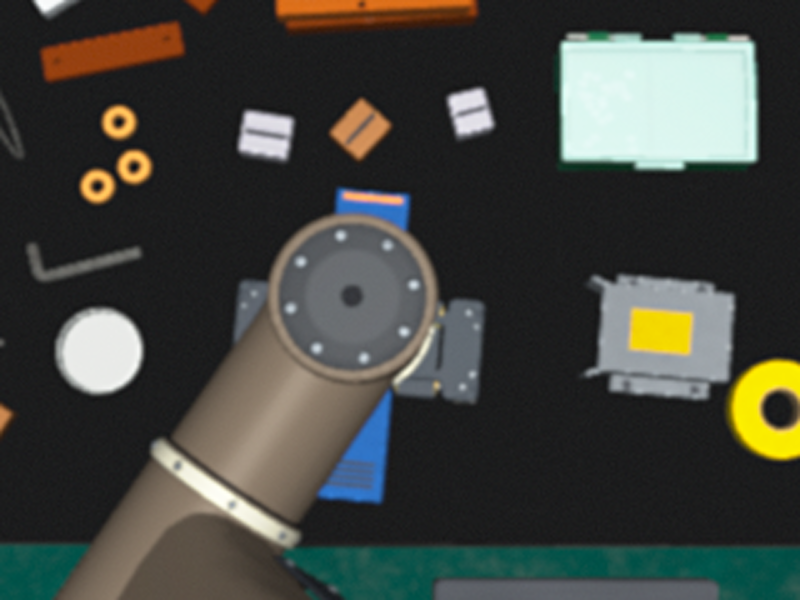

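```bash
python3 -m pendant '[[0,0,0,0,0,-0.08,-1],[0,0,0,0,0,-0.2,-1],[0,0,0,0,0,-0.35,-1],[0,0,0,0,0,-0.5,-1],[0,0,0,0,0,-0.65,-1],[0,0,0,0,0,-0.8,-1],[0,0,0,0,0,-0.95,-1],[0,0,0,0,0,-1.1,-1],[0,0,0,0,0,-1.25,-1],[0,0,0,0,0,-1.4,-1],[0,0,0,0,0,-1.5,-1],[0,0,0,0,0,-1.57,-1]]'; python3 -m pendant '[[0,0,0,0,0,0,-1],[0,-0.012,0,0,0,0,-1],[0,-0.024,0,0,0,0,-1],[0,-0.034,0,0,0,0,-1],[0,-0.034,0,0,0,0,-1],[0,-0.034,0,0,0,0,-1]]'
python3 -c "
from h import *
o=st(); s=snapshot('top'); crop(s,160,140,480,380,2.5,'t4.png')"
```

```text
clock: 8.82
tool_pos: [0.4127, 0.2698, 0.0023]
orientation: [-179.9, 0.1, 85.1]
force: [-0.1, 0.1, 2.7]
opening: 0.0601
clock: 9.57
tool_pos: [0.3795, 0.2735, 0.0025]
orientation: [-180.0, 0.0, 84.9]
force: [-0.1, -1.0, -2.9]
opening: 0.0599
t 9.57 tcp [0.3795 0.2735 0.0025] rpy [-1.7999e+02  2.0000e-02  8.4950e+01] F [-0.1 -1.  -2.9] op 0.0599 j [ 60.   17.4 -40.4  -0.  -32.2 115. ]
```

View pics/t4.png

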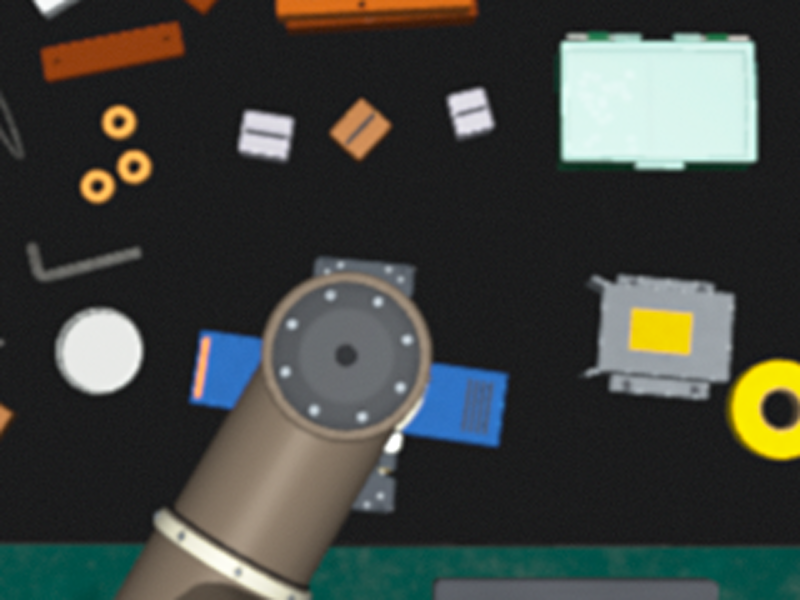

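```bash
python3 -m pendant '[[0,0.012,0,0,0,0,-1],[0,0.027,0,0,0,0,-1],[0,0.042,0,0,0,0,-1],[0,0.057,0,0,0,0,-1],[0,0.0685,0,0,0,0,-1],[0,0.0685,0,0,0,0,-1],[0,0.0685,0,0,0,0,-1]]'
python3 -c "
from h import *
o=st(); s=snapshot('top'); crop(s,160,140,480,380,2.5,'t5.png')"
```

```text
clock: 10.5
tool_pos: [0.4478, 0.2671, 0.0024]
orientation: [-180.0, 0.0, 84.9]
force: [0.7, 0.2, -2.8]
opening: 0.0602
t 10.5 tcp [0.4478 0.2671 0.0024] rpy [-1.7998e+02  2.0000e-02  8.4900e+01] F [ 0.7  0.2 -2.8] op 0.0602 j [ 52.4  21.3 -33.6  -0.  -35.2 122.5]
```

View pics/t5.png

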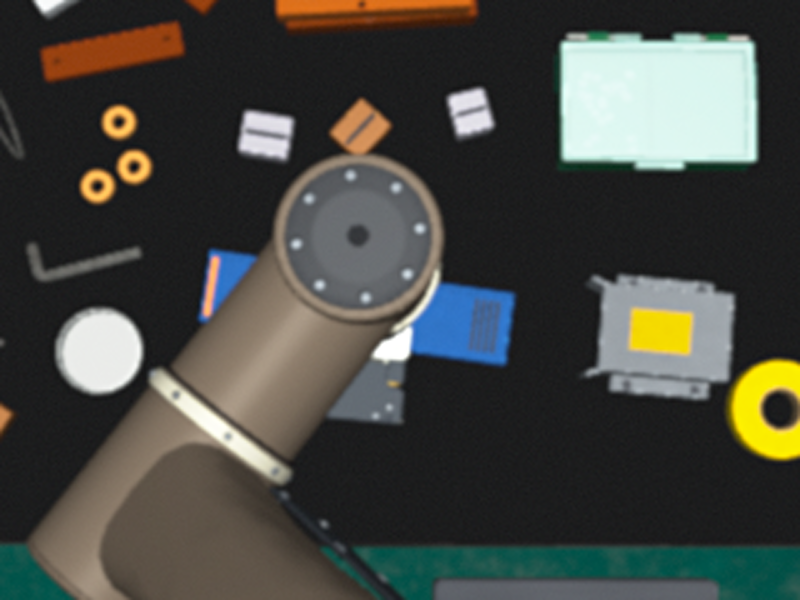

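```bash
python3 - <<'E'
from h import *
s=snapshot('top'); H,S,V=cv2.split(cv2.cvtColor(s['image'],cv2.COLOR_BGR2HSV))
m=((H>95)&(H<125)&(S>120)&(V>60)); m[:230]=0;m[300:]=0;m[:,:230]=0;m[:,380:]=0
def edge(cols,top):
    p=[]
    for c in cols:
        r=np.where(m[:,c])[0]
        p.append([c,(r.min()-.5) if top else (r.max()+.5)])
    w=px2w(s,p,.015)[:,:2]; return w
A=edge(range(246,258),1);B=edge(range(340,362),1);
P=np.r_[A,B]; k=np.polyfit(P[:,1],P[:,0],1); print('far edge yaw',90-np.degrees(np.arctan(k[0])), 'x at y=.2', np.polyval(k,.2), A.mean(0),B.mean(0))
C=edge(range(328,360),0); k=np.polyfit(C[:,1],C[:,0],1); print('near edge yaw',90-np.degrees(np.arctan(k[0])),'x at .2',np.polyval(k,.2))
E
```

```text
far edge yaw 82.13356361391175 x at y=.2 0.472042854134306 [0.4972779  0.38275111] [0.46827097 0.17264215]
near edge yaw 82.09595944139835 x at .2 0.4059247699681441
```

```bash
python3 -m pendant '[[0,0,0,0,0,-0.025,-1],[0,0,0,0,0,-0.05,-1],[0,0,0,0,0,-0.05,-1]]'
cat > edges.py <<'E'
from h import *
def run(a,b,c):
    s=snapshot('top'); H,S,V=cv2.split(cv2.cvtColor(s['image'],cv2.COLOR_BGR2HSV))
    m=((H>95)&(H<125)&(S>120)&(V>60)); m[:230]=0;m[310:]=0;m[:,:230]=0;m[:,400:]=0
    def edge(cols,top):
        p=[]
        for q in cols:
            r=np.where(m[:,q])[0]
            p.append([q,(r.min()-.5) if top else (r.max()+.5)])
        return px2w(s,p,.015)[:,:2]
    P=np.r_[edge(a,1),edge(b,1)]; k=np.polyfit(P[:,1],P[:,0],1); print('far edge yaw',90-np.degrees(np.arctan(k[0])), 'x at y=.2', np.polyval(k,.2))
    C=edge(c,0); k=np.polyfit(C[:,1],C[:,0],1); print('near edge yaw',90-np.degrees(np.arctan(k[0])),'x at .2',np.polyval(k,.2))
    return s
E
python3 - <<'E'
from edges import *
o=st(); run(range(246,258),range(340,362),range(328,360))
E
```

```text
clock: 10.98
tool_pos: [0.4479, 0.2675, 0.0026]
orientation: [180.0, -0.0, 87.8]
force: [0.2, 0.2, -2.8]
opening: 0.0604
t 10.97 tcp [0.4479 0.2675 0.0026] rpy [180.    -0.    87.84] F [ 0.2  0.2 -2.8] op 0.0604 j [ 52.4  21.2 -33.6  -0.  -35.2 125.4]
far edge yaw 85.05292675535169 x at y=.2 0.47558421963612896
near edge yaw 84.81014722527077 x at .2 0.4100690062191697
```

```bash
python3 - <<'E'
import edges
from edges import *
import h
s=snapshot('top'); s0=dict(s); s0['image']=cv2.imread('pics/top0.png')
edges.snapshot=lambda n:s0
run(range(324,350),range(350,375),range(328,370))
E
```

```text
far edge yaw 85.00873326229838 x at y=.2 0.47551756145307067
near edge yaw 84.80085199883902 x at .2 0.41008241953595603
```

```bash
python3 -m pendant '[[-0.01,-0.0005,0,0,0,0,-1],[-0.025,-0.0012,0,0,0,0,-1],[-0.04,-0.002,0,0,0,0,-1],[-0.05,-0.0025,0,0,0,0,-1],[-0.06,-0.003,0,0,0,0,-1],[-0.07,-0.0035,0,0,0,0,-1],[-0.08,-0.004,0,0,0,0,-1],[-0.09,-0.0045,0,0,0,0,-1],[-0.1,-0.005,0,0,0,0,-1],[-0.1,-0.005,0,0,0,0,-1]]'
python3 - <<'E'
from h import *
o=st(); s=snapshot('top'); crop(s,160,140,480,380,2.5,'t6.png')
E
```

```text
clock: 12.32
tool_pos: [0.4389, 0.1669, 0.0025]
orientation: [-180.0, 0.0, 87.7]
force: [0.1, -0.4, -4.0]
opening: 0.0603
t 12.32 tcp [0.4389 0.1669 0.0025] rpy [-1.7998e+02  1.0000e-02  8.7740e+01] F [ 0.1 -0.4 -4. ] op 0.0603 j [ 44.9  17.5 -40.2  -0.  -32.3 132.8]
```

View pics/t6.png

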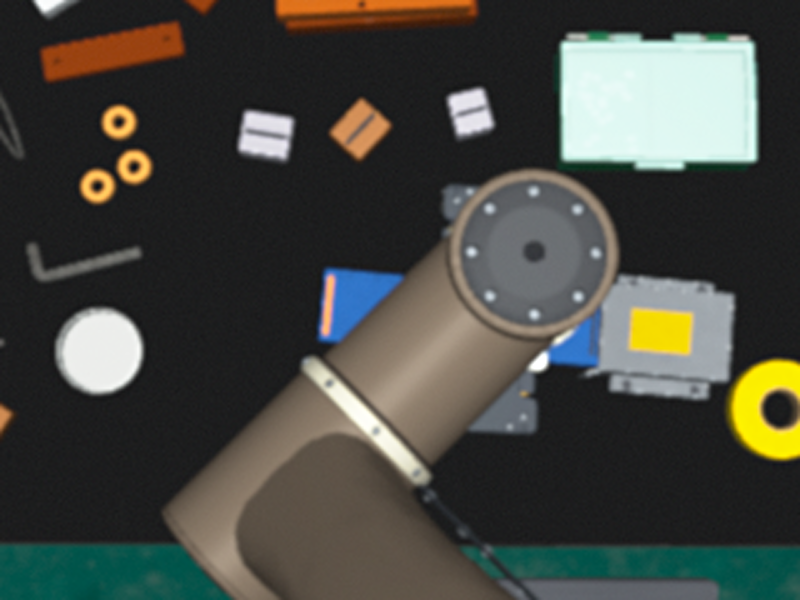

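```bash
python3 -m pendant '[[-0.01,-0.0005,0,0,0,0,-1],[-0.02,-0.001,0,0,0,0,-1],[-0.03,-0.0015,0,0,0,0,-1],[-0.04,-0.002,0,0,0,0,-1],[-0.048,-0.0024,0,0,0,0,-1],[-0.048,-0.0024,0,0,0,0,-1]]'
python3 -m pendant '[[0,0,0,0,0,0,1],[0,0,0,0,0,0,1],[0,0,0,0,0,0,1],[0.022,0.001,0,0,0,0.05,1],[0.022,0.001,0,0,0,0.05,1],[0.022,0.001,0,0,0,0.05,1]]'
python3 -c "
from h import *
st()"
```

```text
clock: 13.12
tool_pos: [0.4347, 0.1191, 0.0026]
orientation: [-180.0, 0.0, 87.7]
force: [-0.6, 0.7, -2.7]
opening: 0.0604
clock: 13.88
tool_pos: [0.4364, 0.1415, 0.0025]
orientation: [-180.0, 0.0, 85.0]
force: [-0.2, -0.5, -0.3]
opening: 0.0875
t 13.88 tcp [0.4364 0.1415 0.0025] rpy [-1.7998e+02  2.0000e-02  8.4990e+01] F [-0.2 -0.5 -0.3] op 0.0875 j [ 42.7  16.7 -41.5  -0.  -31.7 132.3]
```

Now regrip at slide x ≈ +16 and push home slowly, watching the force.

```bash
python3 -m pendant '[[0,0,0,0,0,0,-1],[0,0,0,0,0,0,-1],[0,0,0,0,0,0,-1],[0,0,0,0,0,0,-1],[0,0,0,0,0,0,-1],[0,0,0,0,0,0,-1],[0,0,0,0,0,0,-1]]'
python3 -m pendant '[[-0.004,0,0,0,0,0,-1],[-0.008,0,0,0,0,0,-1],[-0.012,0,0,0,0,0,-1],[-0.014,0,0,0,0,0,-1],[-0.016,0,0,0,0,0,-1],[-0.016,0,0,0,0,0,-1]]'
python3 -m pendant '[[-0.002,0,0,0,0,0,-1],[-0.003,0,0,0,0,0,-1],[-0.004,0,0,0,0,0,-1],[-0.004,0,0,0,0,0,-1]]'
```

```text
clock: 14.75
tool_pos: [0.4367, 0.1416, 0.0026]
orientation: [-180.0, 0.0, 84.9]
force: [1.1, -2.7, 1.4]
opening: 0.0594
clock: 15.5
tool_pos: [0.4353, 0.1255, 0.0026]
orientation: [-180.0, 0.0, 84.9]
force: [1.5, -0.2, -0.6]
opening: 0.0596
clock: 16.0
tool_pos: [0.435, 0.1218, 0.0026]
orientation: [180.0, 0.0, 84.9]
force: [1.1, 0.8, -0.3]
opening: 0.0598
```

```bash
python3 -m pendant '[[-0.001,0,0,0,0,0,-1],[-0.002,0,0,0,0,0,-1],[-0.003,0,0,0,0,0,-1],[-0.003,0,0,0,0,0,-1]]'
python3 -m pendant '[[-0.001,0,0,0,0,0,-1],[-0.002,0,0,0,0,0,-1],[-0.002,0,0,0,0,0,-1]]'
```

```text
clock: 16.5
tool_pos: [0.4348, 0.1187, 0.0026]
orientation: [180.0, 0.0, 84.9]
force: [0.7, 1.0, -0.1]
opening: 0.0595
clock: 16.88
tool_pos: [0.4346, 0.1168, 0.0026]
orientation: [180.0, 0.0, 84.9]
force: [2.2, 2.2, 0.1]
opening: 0.0594
```

```bash
python3 -m pendant '[[-0.001,0,0,0,0,0,-1],[-0.002,0,0,0,0,0,-1],[-0.002,0,0,0,0,0,-1]]'
```

```text
clock: 17.25
tool_pos: [0.4344, 0.1148, 0.0026]
orientation: [180.0, 0.0, 84.9]
force: [0.5, 0.7, 1.0]
opening: 0.0598
```

```bash
python3 -m pendant '[[-0.001,0,0,0,0,0,-1],[-0.002,0,0,0,0,0,-1],[-0.002,0,0,0,0,0,-1]]'; python3 -c "
from h import *
st()"
```

```text
clock: 17.62
tool_pos: [0.4347, 0.1143, 0.0026]
orientation: [179.9, -0.1, 84.9]
force: [-1.8, 11.0, -1.8]
opening: 0.0596
t 17.62 tcp [0.4347 0.1143 0.0026] rpy [ 1.7993e+02 -1.4000e-01  8.4890e+01] F [-1.8 11.  -1.8] op 0.0596 j [ 3.99e+01  1.60e+01 -4.28e+01 -1.00e-01 -3.11e+01  1.35e+02]
```

```bash
python3 -m pendant '[[-0.001,0,0,0,0,0,-1],[-0.002,0,0,0,0,0,-1],[-0.002,0,0,0,0,0,-1]]'; python3 - <<'E'
from h import *
o=st(); s=snapshot('wrist'); cv2.imwrite('pics/w7.png',s['image'])
s=snapshot('top'); crop(s,260,220,480,320,3.6,'t7.png')
E
```

```text
clock: 18.0
tool_pos: [0.4352, 0.1142, 0.0029]
orientation: [179.9, -0.3, 84.8]
force: [-6.9, 20.2, -2.1]
opening: 0.0596
t 18.0 tcp [0.4352 0.1142 0.0029] rpy [179.85  -0.3   84.85] F [-6.9 20.2 -2.1] op 0.0596 j [ 39.8  15.9 -42.8  -0.2 -31.  135.2]
```

View pics/t7.png

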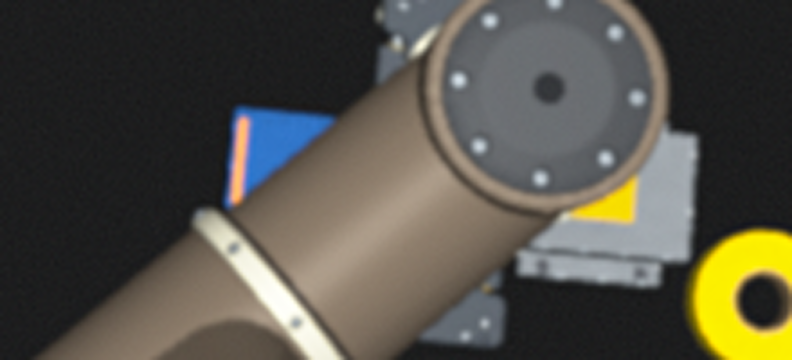

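```bash
python3 -m pendant '[[0.0035,0,0,0,0,0,-1],[0.0035,0,0,0,0,0,-1],[0.0035,0,0,0,0,0,1],[0.0035,0,0,0,0,0,1],[0.0035,0,0,0,0,0,1],[0.0035,0,-0.04,0,0,0,1],[0.0035,0,-0.09,0,0,0,1],[0.0035,0,-0.13,0,0,0,1],[0.0035,0,-0.13,0,0,0,1],[0.0035,0,-0.13,0,0,0,1]]'; python3 - <<'E'
from h import *
o=st(); s=snapshot('wrist'); cv2.imwrite('pics/w8.png',s['image'])
E
```

```text
clock: 19.35
tool_pos: [0.4338, 0.114, 0.1322]
orientation: [-180.0, -0.0, 84.9]
force: [0.7, -0.2, -0.7]
opening: 0.0878
t 19.35 tcp [0.4338 0.114  0.1322] rpy [-179.98   -0.     84.9 ] F [ 0.7 -0.2 -0.7] op 0.0878 j [ 40.    4.1 -34.4  -0.  -51.5 134.9]
```

View pics/w8.png

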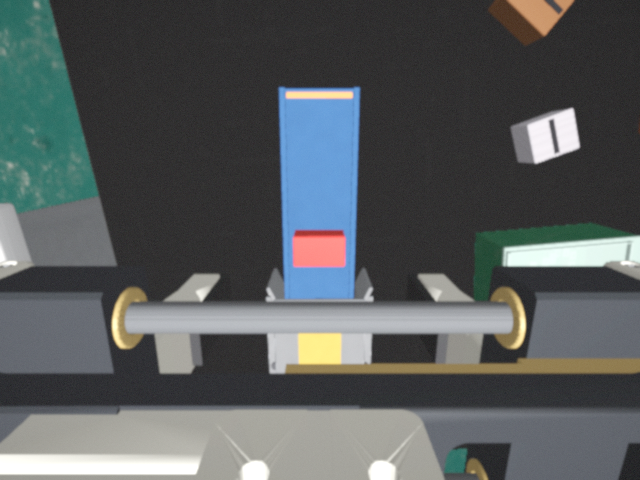

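```bash
python3 - <<'E'
from h import *
o=st(); s=snapshot('wrist')
print('slide edges', px2w(s,[[281,95],[359,95],[285,250],[355,250],[320,88]],.015,o).round(4))
print('cap', px2w(s,[[292,232],[346,232],[345,267],[294,267]],.039,o).round(4), px2w(s,[[292,238],[346,238],[345,267],[294,267]],.039,o).mean(0).round(4))
print('flare',px2w(s,[[276,270],[364,270]],.04,o), 'blk',px2w(s,[[555,135]],.024,o))
crop(s,240,70,400,290,2.7,'w8c.png')
t=snapshot('top'); crop(t,240,165,480,325,3.3,'t8.png')
E
```

```text
t 19.4 tcp [0.4336 0.1138 0.1317] rpy [-1.7993e+02  5.0000e-02  8.4900e+01] F [ 0.1 -0.2 -0. ] op 0.0876 j [ 40.    4.1 -34.4  -0.  -51.5 134.9]
slide edges [[0.4139 0.223  0.015 ]
 [0.4719 0.2178 0.015 ]
 [0.403  0.1027 0.015 ]
 [0.4615 0.0975 0.015 ]
 [0.4433 0.2252 0.015 ]]
cap [[0.413  0.1233 0.039 ]
 [0.4536 0.1197 0.039 ]
 [0.4509 0.0919 0.039 ]
 [0.4115 0.0954 0.039 ]] [0.432  0.1053 0.039 ]
flare [[0.39749975 0.0945846  0.04      ]
 [0.46529822 0.08851543 0.04      ]] blk [[0.61402893 0.17602099 0.024     ]]
```

View pics/w8c.png

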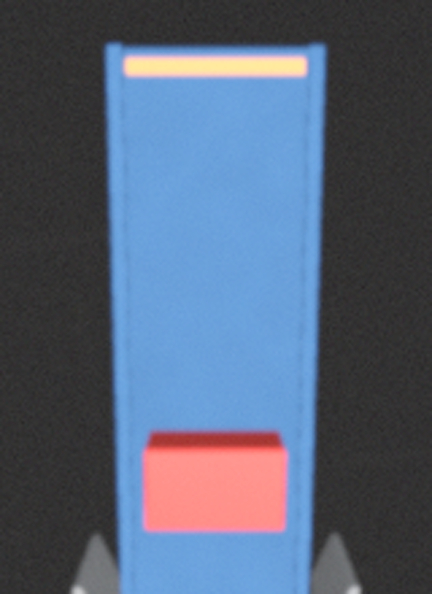

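View pics/t8.png

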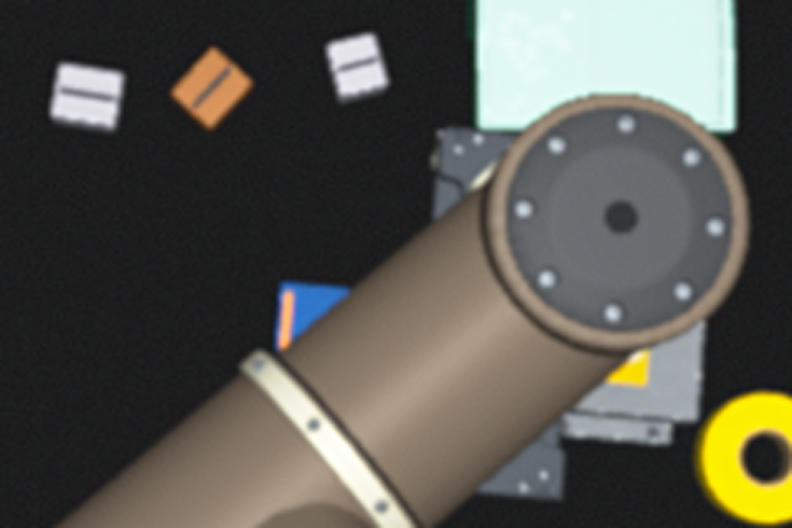

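```bash
python3 -m pendant '[[-0.004,0,0.05,0,0,0,1],[-0.004,0,0.09,0,0,0,1],[-0.004,0,0.105,0,0,0,1],[-0.004,0,0.113,0,0,0,1],[-0.004,0,0.113,0,0,0,1],[-0.004,0,0.113,0,0,0,1],[-0.004,0,0.113,0,0,0,-1],[-0.004,0,0.113,0,0,0,-1],[-0.004,0,0.113,0,0,0,-1],[-0.004,0,0.113,0,0,0,-1],[-0.004,0,0.113,0,0,0,-1],[-0.004,0,0.113,0,0,0,-1]]'; python3 -m pendant '[[0,0,0,0,0,0,-1],[0,0,0,0,0,0,-1],[0,0,0,0,0,0,-1]]'
```

```text
clock: 21.0
tool_pos: [0.434, 0.1103, 0.0196]
orientation: [-180.0, 0.0, 84.9]
force: [-0.8, -0.8, 0.2]
opening: 0.0399
clock: 21.38
tool_pos: [0.4339, 0.1104, 0.0196]
orientation: [-180.0, 0.0, 84.9]
force: [-0.2, -0.7, 0.6]
opening: 0.0398
```

```bash
python3 -m pendant '[[0,0,-0.01,0,0,0,-1],[0,0,-0.025,0,0,0,-1],[0,0,-0.04,0,0,0,-1],[0,0,-0.055,0,0,0,-1],[0,0,-0.055,0,0,0,-1]]'; python3 - <<'E'
from h import *
o=st(); s=snapshot('wrist'); crop(s,200,60,440,300,2.5,'w9.png')
E
```

```text
clock: 22.0
tool_pos: [0.4347, 0.1109, 0.0759]
orientation: [179.9, -0.1, 84.9]
force: [-0.4, 0.4, -0.6]
opening: 0.0395
t 22.0 tcp [0.4347 0.1109 0.0759] rpy [ 1.7987e+02 -1.2000e-01  8.4930e+01] F [-0.4  0.4 -0.6] op 0.0395 j [ 39.6   8.5 -38.6   0.  -42.7 135.3]
```

View pics/w9.png

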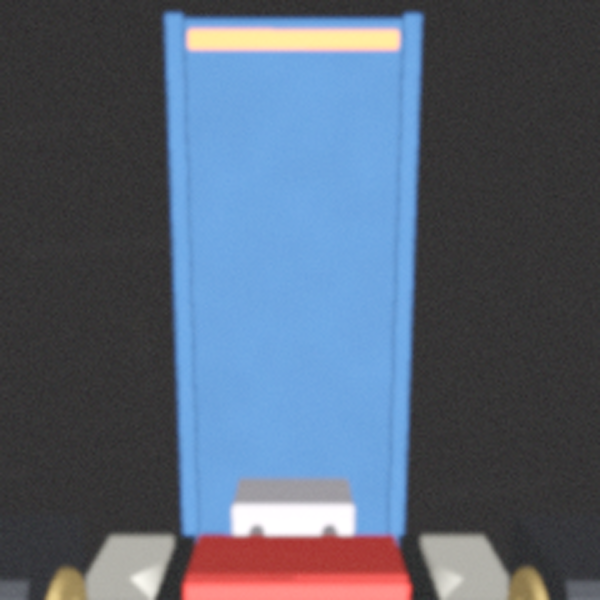

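```bash
python3 -m pendant '[[0.03,-0.015,0,0,0,0,-1],[0.07,-0.035,0,0,0,0,-1],[0.11,-0.055,0,0,0,0,-1],[0.15,-0.08,0,0,0,0,-1],[0.168,-0.089,0,0,0,0,-1],[0.168,-0.089,0,0,0,0,-1],[0.168,-0.089,0.03,0,0,0,-1],[0.168,-0.089,0.055,0,0,0,-1],[0.168,-0.089,0.064,0,0,0,-1],[0.168,-0.089,0.068,0,0,0,-1],[0.168,-0.089,0.068,0,0,0,-1]]'
```

```text
clock: 23.42
tool_pos: [0.3605, 0.2855, 0.0069]
orientation: [180.0, -0.0, 84.9]
force: [-0.4, -0.2, -0.7]
opening: 0.0397
```

```bash
python3 -m pendant '[[0,0,0.001,0,0,0,-1],[0,0,0.0015,0,0,0,-1],[0,0,0.0015,0,0,0,-1]]';python3 -m pendant '[[0,0,0,0,0,0,0.2],[0,0,0,0,0,0,0.2],[0,0,0,0,0,0,0.2],[0,0,-0.03,0,0,0,0.4],[0,0,-0.07,0,0,0,0.6],[0,0,-0.14,0,0,0,0.6],[0,0,-0.14,0,0,0,1],[0,0,-0.14,0,0,0,1]]'; python3 - <<'E'
from h import *
o=st(); s=snapshot('wrist'); cv2.imwrite('pics/w10.png',s['image'])
s=snapshot('scene'); cv2.imwrite('pics/s10.png',s['image'])
tgt(o,[.596,.353,.13],80.7)
E
```

```text
clock: 23.8
tool_pos: [0.3603, 0.2859, 0.0055]
orientation: [180.0, -0.0, 84.9]
force: [-0.8, -0.8, 4.4]
opening: 0.04
clock: 24.8
tool_pos: [0.3601, 0.2858, 0.1455]
orientation: [180.0, -0.1, 84.9]
force: [0.2, -0.5, -0.6]
opening: 0.084
t 24.8 tcp [0.3601 0.2858 0.1455] rpy [ 1.7998e+02 -1.0000e-01  8.4920e+01] F [ 0.2 -0.5 -0.6] op 0.084 j [ 63.1   4.2 -32.2  -0.  -53.5 111.9]
shift [0.0878 0.229  0.0158] rotvec [ 0.0003 -0.0017  0.0736]
```

View pics/s10.png

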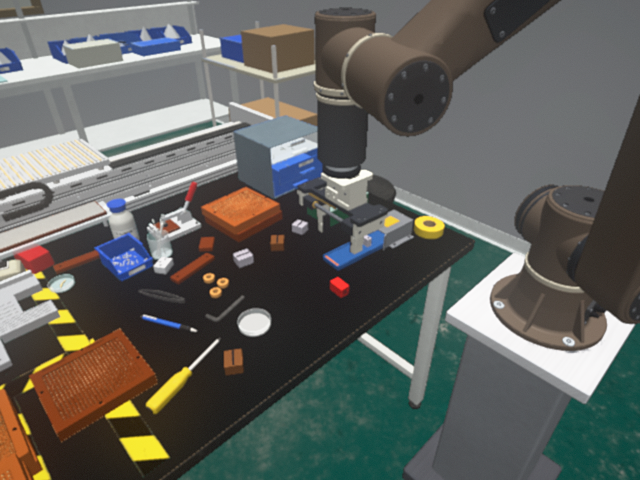

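View pics/w10.png

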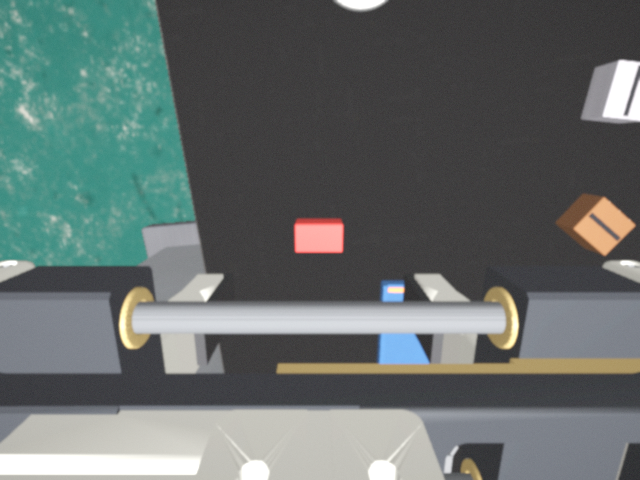

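```bash
python3 -m pendant '[[0.0,0.06,0,0,0,0,1],[0.01,0.12,0,0,0,0.03,1],[0.02,0.18,0,0,0,0.07,1],[0.028,0.229,0,0,0,0.074,1],[0.028,0.229,0.01,0,0,0.074,1],[0.028,0.229,0.01,0,0,0.074,1]]'; python3 - <<'E'
from h import *
o=st(); s=snapshot('wrist'); cv2.imwrite('pics/w11.png',s['image'])
E
```

```text
clock: 25.65
tool_pos: [0.5893, 0.2919, 0.1316]
orientation: [-179.8, 0.2, 80.6]
force: [-0.4, 0.2, -0.4]
opening: 0.0879
t 25.65 tcp [0.5893 0.2919 0.1316] rpy [-179.77    0.24   80.63] F [-0.4  0.2 -0.4] op 0.0879 j [ 43.3  23.1  -8.4  -0.  -58.8 127.4]
```

View pics/w11.png

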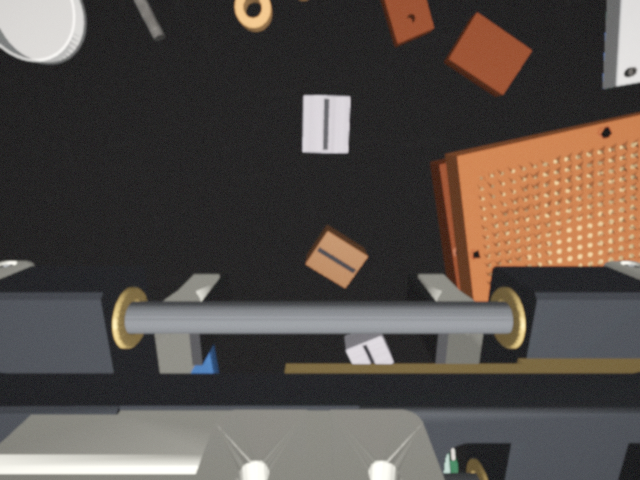

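```bash
python3 - <<'E'
from h import *
o=st(); s=snapshot('wrist')
H,S,V=cv2.split(cv2.cvtColor(s['image'],cv2.COLOR_BGR2HSV))
sub=np.zeros((480,640),bool); sub[70:190,270:390]=1
m=(sub&(V>120)).astype(np.uint8); m=cv2.morphologyEx(m,cv2.MORPH_CLOSE,np.ones((11,11)))
rects(s,m,.024,o)
m2=(sub&(V>185)).astype(np.uint8); m2=cv2.morphologyEx(m2,cv2.MORPH_CLOSE,np.ones((11,11)));rects(s,m2,.024,o)
crop(s,280,80,380,180,6,'w11c.png')
E
```

```text
t 25.7 tcp [0.5893 0.2924 0.133 ] rpy [-1.7984e+02  1.7000e-01  8.0680e+01] F [-0.1  0.3 -0.6] op 0.0877 j [ 43.3  23.   -8.4  -0.  -58.8 127.4]
px [325. 125.] c mm 606.7 375.2 size 40.8 34.8 ang 79.4
px [325. 125.] c mm 606.7 375.2 size 39.3 33.2 ang 79.3
```

View pics/w11c.png

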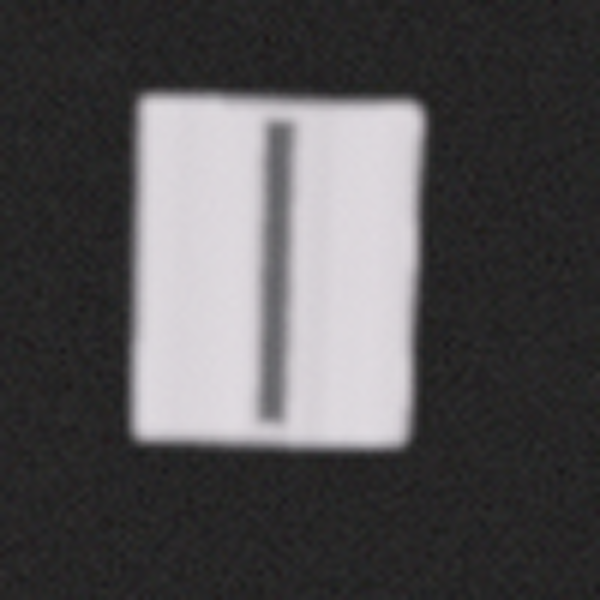

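```bash
python3 - <<'E'
from h import *
o=st(); s=snapshot('top'); crop(s,160,120,480,340,2.5,'t12.png')
print(px2w(s,[[266,194]],.024))
E
```

```text
t 25.75 tcp [0.5896 0.2929 0.1341] rpy [-1.7992e+02  1.0000e-01  8.0720e+01] F [-0.3  0.8  0.7] op 0.0879 j [ 43.4  22.9  -8.3  -0.  -58.8 127.4]
[[0.59460258 0.35274289 0.024     ]]
```

View pics/t12.png

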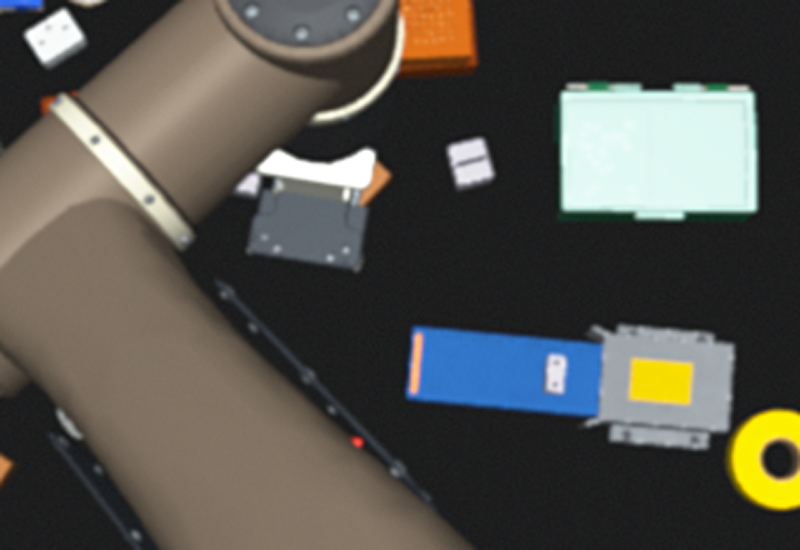

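```bash
cat > blk.py <<'E'
from h import *
def blk(x0,y0,x1,y1):
    o=st(); s=snapshot('wrist')
    V=cv2.cvtColor(s['image'],cv2.COLOR_BGR2HSV)[...,2]
    sub=np.zeros((480,640),bool); sub[y0:y1,x0:x1]=1
    m=(sub&(V>150)).astype(np.uint8); m=cv2.morphologyEx(m,cv2.MORPH_CLOSE,np.ones((11,11)))
    return o,rects(s,m,.024,o,200)
E
python3 - <<'E'
from blk import *
o,r=blk(270,70,390,190); c=r[0]; tgt(o,[c[0]/1000,c[1]/1000,.006],c[4])
E
```

```text
t 25.8 tcp [0.5898 0.2932 0.1349] rpy [-1.7997e+02  4.0000e-02  8.0740e+01] F [-0.2 -0.5  0.9] op 0.0876 j [ 43.4  22.9  -8.3  -0.  -58.8 127.4]
px [325. 126.] c mm 606.7 375.4 size 40.1 34.5 ang 79.4
shift [0.0839 0.0036 0.1289] rotvec [-0.0005  0.0006  0.0239]
```

```bash
python3 -m pendant '[[0.05,0.002,0,0,0,0.024,1],[0.084,0.0035,0.02,0,0,0.024,1],[0.084,0.0035,0.06,0,0,0.024,1],[0.084,0.0035,0.1,0,0,0.024,1],[0.084,0.0035,0.12,0,0,0.024,1],[0.084,0.0035,0.129,0,0,0.024,1],[0.084,0.0035,0.129,0,0,0.024,1],[0.084,0.0035,0.129,0,0,0.024,1]]'; python3 -m pendant '[[0,0,0,0,0,0,-1],[0,0,0,0,0,0,-1],[0,0,0,0,0,0,-1],[0,0,0,0,0,0,-1],[0,0,0,0,0,0,-1],[0,0,0,0,0,0,-1],[0,0,0,0,0,0,-1],[0,0,0,0,0,0,-1],[0,0,0,0,0,0,-1]]'
```

```text
clock: 26.85
tool_pos: [0.6086, 0.3762, 0.0078]
orientation: [179.9, -0.1, 79.3]
force: [0.2, 0.8, 0.3]
opening: 0.088
clock: 27.98
tool_pos: [0.6078, 0.3755, 0.006]
orientation: [180.0, 0.0, 79.3]
force: [1.0, -0.5, -0.4]
opening: 0.034
```

```bash
python3 -m pendant '[[0,0,-0.02,0,0,0,-1],[0,0,-0.05,0,0,0,-1],[0,0,-0.08,0,0,0,-1],[0,0,-0.08,0,0,0,-1]]'; python3 - <<'E'
from h import *
o=st(); tgt(o,[.4365,.1458,.085],84.9)
E
```

```text
clock: 28.48
tool_pos: [0.6094, 0.3769, 0.0905]
orientation: [179.8, -0.3, 79.3]
force: [-0.7, 0.6, -2.4]
opening: 0.0336
t 28.48 tcp [0.6094 0.3769 0.0905] rpy [179.78  -0.28  79.34] F [-0.7  0.6 -2.4] op 0.0336 j [ 47.3  29.8  -3.2   0.  -56.7 122. ]
shift [-0.2592 -0.1271  0.0037] rotvec [ 0.0041 -0.0048 -0.0971]
```

```bash
python3 -m pendant '[[-0.03,-0.015,0,0,0,-0.01,-1],[-0.07,-0.035,0,0,0,-0.03,-1],[-0.11,-0.055,0,0,0,-0.05,-1],[-0.15,-0.075,0,0,0,-0.07,-1],[-0.19,-0.095,0,0,0,-0.09,-1],[-0.225,-0.112,0,0,0,-0.097,-1],[-0.25,-0.123,0,0,0,-0.097,-1],[-0.259,-0.127,0,0,0,-0.097,-1],[-0.259,-0.127,0,0,0,-0.097,-1],[-0.259,-0.127,0,0,0,-0.097,-1]]'; python3 - <<'E'
from h import *
o=st(); s=snapshot('wrist'); cv2.imwrite('pics/w13.png',s['image'])
s=snapshot('top'); crop(s,160,120,480,340,2.5,'t13.png')
E
```

```text
clock: 29.72
tool_pos: [0.4357, 0.1454, 0.0862]
orientation: [180.0, -0.0, 84.9]
force: [-0.3, 0.3, -2.4]
opening: 0.0337
t 29.73 tcp [0.4357 0.1454 0.0862] rpy [ 1.7997e+02 -2.0000e-02  8.4890e+01] F [-0.3  0.3 -2.4] op 0.0337 j [ 43.1   8.7 -36.6   0.  -44.7 131.7]
```

View pics/w13.png

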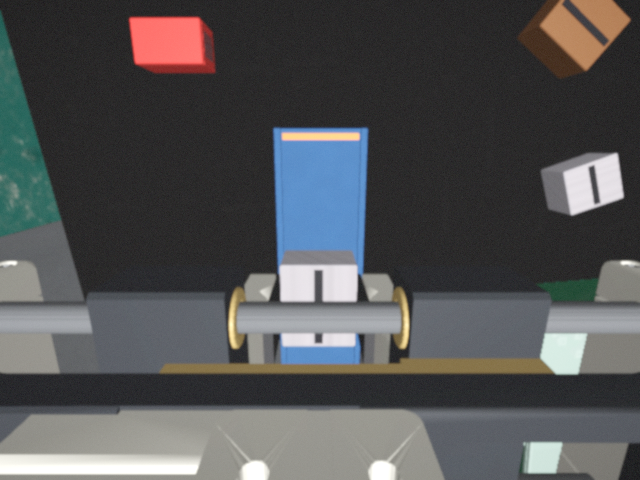

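View pics/t13.png

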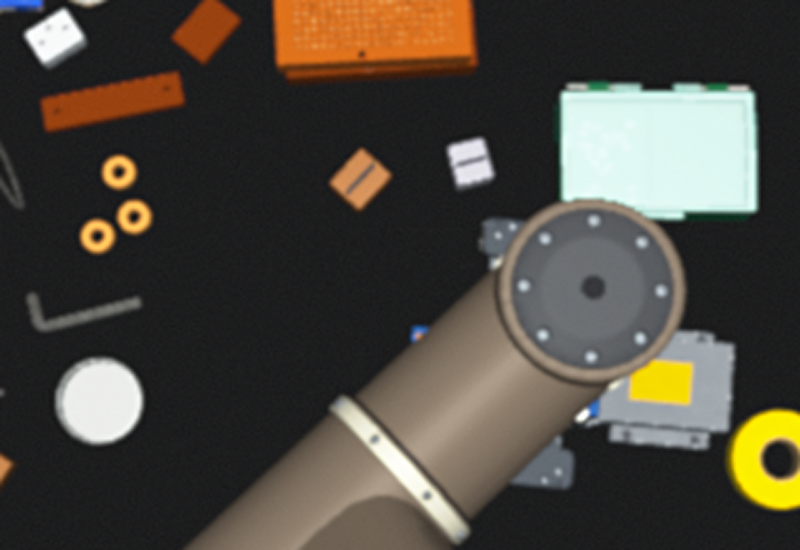

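```bash
python3 - <<'E'
from h import *
o=st(); s=snapshot('wrist')
z=o['tool_pos'][2]+.018
p=px2w(s,[[318,263],[318,347],[280,300],[357,300],[318,253]],z,o); print(p.round(4))
Rt=R.from_euler('xyz',o['orientation'],degrees=True)
print(Rt.inv().apply(p-o['tool_pos']).round(4))
print('slide', px2w(s,[[275,140],[366,140],[280,255],[360,255],[320,129]],.015,o).round(4))
crop(s,260,230,380,360,5,'w13c.png')
E
```

```text
t 29.82 tcp [0.4355 0.1453 0.0859] rpy [180.     0.    84.89] F [-0.1  0.9 -2.1] op 0.0338 j [ 43.1   8.7 -36.6   0.  -44.7 131.7]
[[0.4358 0.1664 0.1039]
 [0.4321 0.1257 0.1039]
 [0.4175 0.1507 0.1039]
 [0.4515 0.1476 0.1039]
 [0.4362 0.1709 0.1039]]
[[ 0.021  -0.0015 -0.018 ]
 [-0.0198 -0.0016 -0.018 ]
 [ 0.0038 -0.0184 -0.018 ]
 [ 0.0037  0.0157 -0.018 ]
 [ 0.0255 -0.0015 -0.018 ]]
slide [[0.413  0.2214 0.015 ]
 [0.4712 0.2162 0.015 ]
 [0.407  0.1443 0.015 ]
 [0.4629 0.1392 0.015 ]
 [0.4424 0.2255 0.015 ]]
```

View pics/w13c.png

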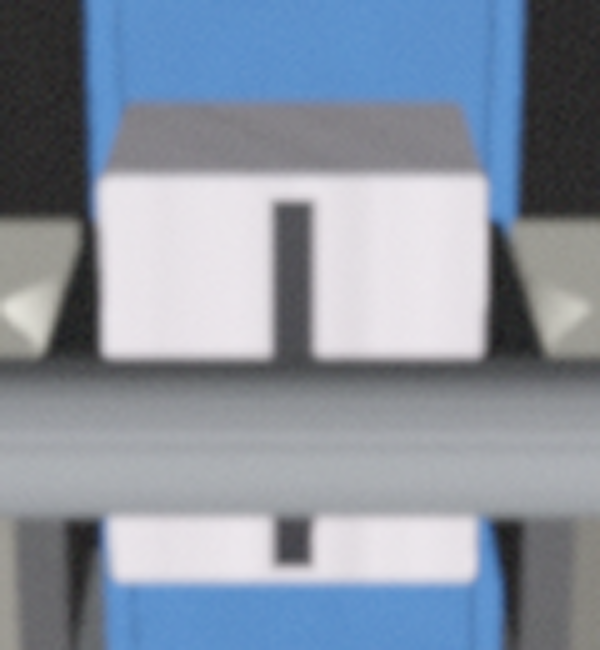

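```bash
python3 -m pendant '[[0,0.0008,0.02,0,0,0,-1],[0,0.0008,0.04,0,0,0,-1],[0,0.0008,0.055,0,0,0,-1],[0,0.0008,0.063,0,0,0,-1],[0,0.0008,0.066,0,0,0,-1],[0,0.0008,0.066,0,0,0,-1]]'; python3 -m pendant '[[0,0,0.001,0,0,0,-1],[0,0,0.0015,0,0,0,-1],[0,0,0.0015,0,0,0,-1]]'
```

```text
clock: 30.62
tool_pos: [0.436, 0.1447, 0.0202]
orientation: [180.0, -0.0, 84.9]
force: [0.4, 0.7, -1.7]
opening: 0.0342
clock: 31.0
tool_pos: [0.4358, 0.1446, 0.0188]
orientation: [180.0, -0.0, 84.9]
force: [0.5, 0.5, -2.3]
opening: 0.0339
```

```bash
python3 -m pendant '[[0,0,0.0005,0,0,0,-1],[0,0,0.001,0,0,0,-1],[0,0,0.001,0,0,0,-1]]'
```

```text
clock: 31.38
tool_pos: [0.4358, 0.1446, 0.0179]
orientation: [180.0, -0.0, 84.9]
force: [-2.0, 0.0, 4.9]
opening: 0.0334
```

```bash
python3 -m pendant '[[0,0,0.0003,0,0,0,-1],[0,0,0.0006,0,0,0,-1],[0,0,0.0006,0,0,0,-1]]'
```

```text
clock: 31.75
tool_pos: [0.4358, 0.1446, 0.0178]
orientation: [180.0, -0.0, 84.9]
force: [-5.8, -0.7, 14.5]
opening: 0.0331
```

```bash
python3 -m pendant '[[0,0,-0.001,0,0,0,-1],[-0.003,0,-0.001,0,0,0,-1],[-0.006,0,-0.001,0,0,0,-1],[-0.008,0,-0.001,0,0,0,-1],[-0.008,0,-0.001,0,0,0,-1]]'; python3 -m pendant '[[-0.001,0,0,0,0,0,-1],[-0.002,0,0,0,0,0,-1],[-0.002,0,0,0,0,0,-1]]'
```

```text
clock: 32.38
tool_pos: [0.435, 0.1362, 0.0179]
orientation: [-180.0, 0.0, 84.9]
force: [0.4, -0.4, -0.8]
opening: 0.0338
clock: 32.75
tool_pos: [0.4347, 0.1344, 0.0179]
orientation: [-180.0, 0.0, 84.9]
force: [0.6, 0.6, -1.7]
opening: 0.0337
```

```bash
python3 - <<'E'
from h import *
o=st(); s=snapshot('wrist'); cv2.imwrite('pics/w14.png',s['image']); crop(s,240,80,400,300,3.4,'w14c.png')
E
```

```text
t 32.75 tcp [0.4347 0.1344 0.0179] rpy [-1.7999e+02  1.0000e-02  8.4870e+01] F [ 0.6  0.6 -1.7] op 0.0337 j [ 42.1  14.8 -41.2   0.  -34.  132.8]
```

View pics/w14c.png

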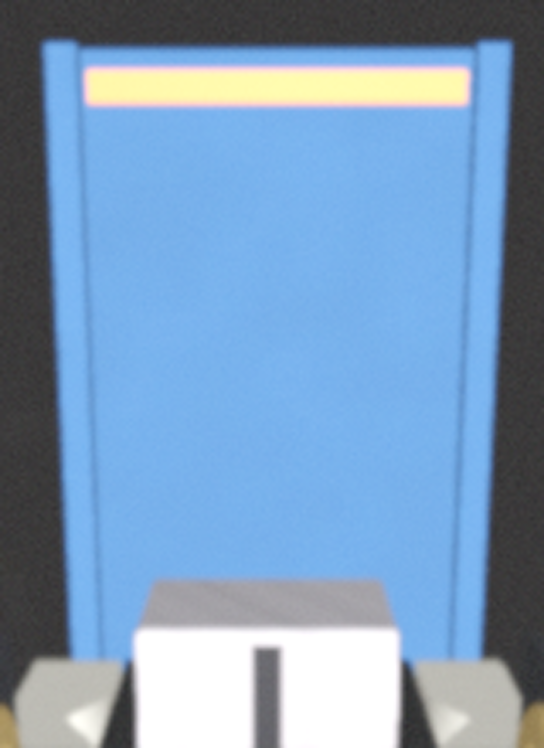

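```bash
python3 -m pendant '[[0,0,-0.001,0,0,0,-1],[0,0.0013,-0.001,0,0,0,-1],[0,0.0013,-0.001,0,0,0,-1],[0,0.0013,0,0,0,0,-1],[0,0.0013,0,0,0,0,-1]]'; python3 - <<'E'
from h import *
o=st(); s=snapshot('wrist'); crop(s,240,80,400,300,3.4,'w15c.png')
E
```

```text
clock: 33.42
tool_pos: [0.4361, 0.1344, 0.0179]
orientation: [-180.0, 0.0, 84.9]
force: [0.1, -0.4, -1.9]
opening: 0.0335
t 33.42 tcp [0.4361 0.1344 0.0179] rpy [-180.      0.     84.87] F [ 0.1 -0.4 -1.9] op 0.0335 j [ 42.   14.9 -41.1   0.  -34.  132.9]
```

View pics/w15c.png

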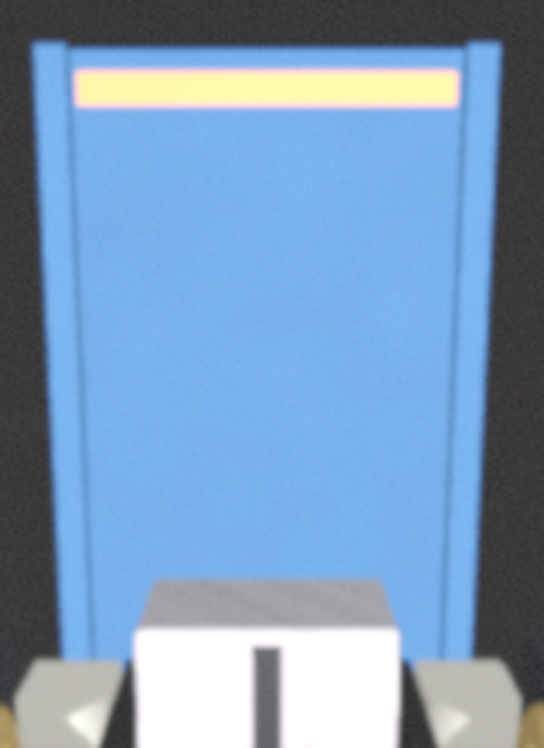

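```bash
python3 -m pendant '[[-0.001,0,0,0,0,0,-1],[-0.002,0,0,0,0,0,-1],[-0.002,0,0,0,0,0,-1]]'
```

```text
clock: 33.85
tool_pos: [0.4363, 0.1329, 0.018]
orientation: [180.0, -0.0, 84.9]
force: [0.4, 2.6, -4.2]
opening: 0.034
```

```bash
python3 -m pendant '[[-0.0007,0,0,0,0,0,-1],[-0.0014,0,0,0,0,0,-1],[-0.0014,0,0,0,0,0,-1]]'
```

```text
clock: 34.22
tool_pos: [0.437, 0.1328, 0.0184]
orientation: [179.9, -0.2, 84.9]
force: [-1.6, 7.8, -4.4]
opening: 0.0339
```

```bash
python3 -m pendant '[[0.001,0,0,0,0,0,-1],[0.001,0,0,0,0,0,-1],[0.001,0,0,0,0,0,0],[0.001,0,0,0,0,0,0],[0.001,0,0,0,0,0,0.3],[0.001,0,0,0,0,0,0.3],[0.001,0,-0.04,0,0,0,0.3],[0.001,0,-0.08,0,0,0,1],[-0.03,0,-0.12,0,0,0,1],[-0.06,0,-0.13,0,0,0,1],[-0.06,0,-0.13,0,0,0,1]]'; python3 - <<'E'
from h import *
o=st(); s=snapshot('wrist'); cv2.imwrite('pics/w16.png',s['image']); crop(s,240,60,400,280,3.4,'w16c.png')
E
```

```text
clock: 35.6
tool_pos: [0.4305, 0.0702, 0.1491]
orientation: [179.9, -0.1, 84.8]
force: [0.2, 0.8, -1.0]
opening: 0.0867
t 35.6 tcp [0.4305 0.0702 0.1491] rpy [ 1.799e+02 -8.000e-02  8.476e+01] F [ 0.2  0.8 -1. ] op 0.0867 j [ 35.3   1.5 -34.5  -0.  -53.8 139.4]
```

View pics/w16.png

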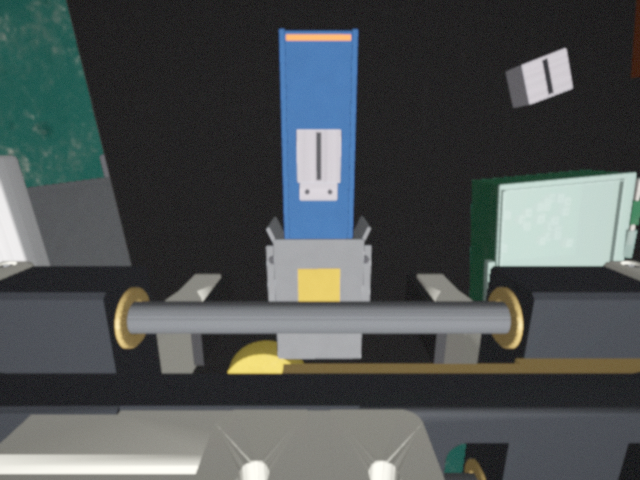

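View pics/w16c.png

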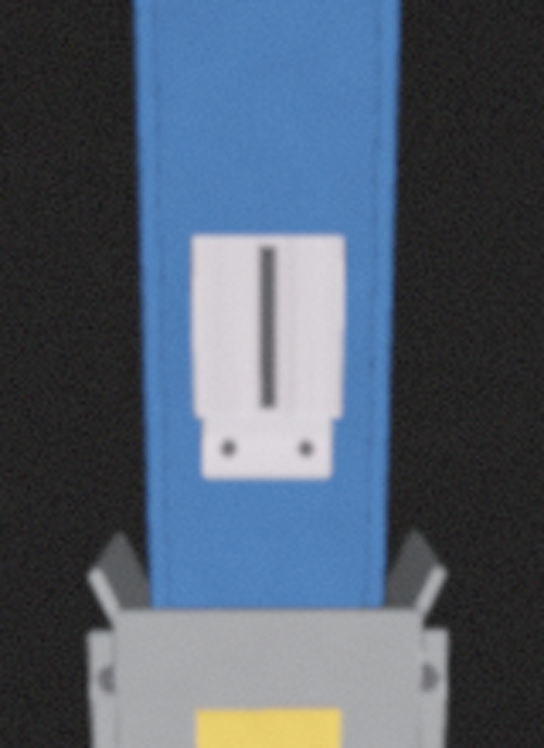

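```bash
python3 - <<'E'
from h import *
o=st(); tgt(o,[.632,.114,.135],105)
E
```

```text
t 35.65 tcp [0.4305 0.0708 0.1484] rpy [ 1.7994e+02 -5.0000e-02  8.4780e+01] F [0.  0.6 0. ] op 0.0869 j [ 35.4   1.6 -34.5  -0.  -53.7 139.4]
shift [0.0614 0.1967 0.0137] rotvec [ 0.0011 -0.0007 -0.3529]
```

```bash
python3 -m pendant '[[0.01,0.04,0,0,0,-0.05,1],[0.02,0.09,0,0,0,-0.15,1],[0.04,0.14,0,0,0,-0.25,1],[0.06,0.18,0,0,0,-0.35,1],[0.061,0.197,0.013,0,0,-0.353,1],[0.061,0.197,0.013,0,0,-0.353,1],[0.061,0.197,0.013,0,0,-0.353,1],[0.061,0.197,0.013,0,0,-0.353,1]]'; python3 - <<'E'
from blk import *
o=st(); s=snapshot('wrist'); cv2.imwrite('pics/w17.png',s['image'])
o,r=blk(230,60,420,260)
E
```

```text
clock: 36.65
tool_pos: [0.6315, 0.1144, 0.1356]
orientation: [180.0, -0.0, 105.1]
force: [0.1, 0.0, -0.3]
opening: 0.0875
t 36.65 tcp [0.6315 0.1144 0.1356] rpy [ 1.7996e+02 -1.0000e-02  1.0509e+02] F [ 0.1  0.  -0.3] op 0.0875 j [ 27.7  21.3 -10.6  -0.  -58.  167.4]
t 36.7 tcp [0.6317 0.1145 0.1358] rpy [ 1.7994e+02 -1.0000e-02  1.0509e+02] F [-0.5 -0.1 -0.1] op 0.0875 j [ 27.7  21.3 -10.6   0.  -58.  167.4]
px [264. 254.] c mm 592.8 91.8 size 62.1 15.5 ang 15.0
px [319. 155.] c mm 614.4 176.0 size 34.5 29.7 ang 15.0
```

View pics/w17.png

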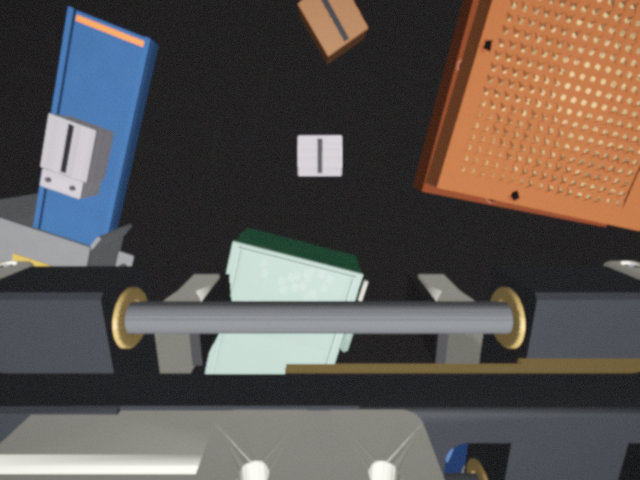

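```bash
python3 - <<'E'
from h import *
o=st(); tgt(o,[.6144,.176,.006],105); tgt(o,[.6144,.176,.1],105)
E
```

```text
t 36.75 tcp [0.6318 0.1145 0.1359] rpy [ 1.7993e+02 -1.0000e-02  1.0510e+02] F [ 0.2  0.3 -1.1] op 0.0878 j [ 27.7  21.3 -10.6   0.  -58.  167.4]
shift [ 0.0639 -0.001   0.1299] rotvec [ 0.0012 -0.0003  0.0017]
shift [ 0.0639 -0.0008  0.0359] rotvec [ 0.0012 -0.0003  0.0017]
```

```bash
python3 -m pendant '[[0.03,0.0005,0,0,0,0,0.4],[0.06,0.0005,0,0,0,0,0.4],[0.064,0.0005,0.02,0,0,0,0.4],[0.064,0.0005,0.06,0,0,0,0.4],[0.064,0.0005,0.1,0,0,0,0.4],[0.064,0.0005,0.12,0,0,0,0.4],[0.064,0.0005,0.129,0,0,0,0.4],[0.064,0.0005,0.129,0,0,0,0.4],[0.064,0.0005,0.129,0,0,0,0.4]]'; python3 -m pendant '[[0,0,0,0,0,0,-1],[0,0,0,0,0,0,-1],[0,0,0,0,0,0,-1],[0,0,0,0,0,0,-1],[0,0,0,0,0,0,-1],[0,0,0,0,0,0,-1],[0,0,0,0,0,0,-1]]'
```

```text
clock: 37.88
tool_pos: [0.6167, 0.1768, 0.0073]
orientation: [179.9, -0.0, 105.1]
force: [0.4, 0.3, 0.4]
opening: 0.0611
clock: 38.75
tool_pos: [0.6161, 0.1764, 0.0062]
orientation: [180.0, -0.0, 105.1]
force: [-1.9, -0.4, 4.3]
opening: 0.0338
```

```bash
python3 -m pendant '[[0,0,-0.02,0,0,0,-1],[0,0,-0.05,0,0,0,-1],[0,0,-0.08,0,0,0,-1],[0,0,-0.08,0,0,0,-1]]'; python3 - <<'E'
from h import *
o=st(); tgt(o,[.4404,.183,.086],84.9)
E
```

```text
clock: 39.25
tool_pos: [0.6172, 0.1771, 0.088]
orientation: [179.8, -0.1, 105.1]
force: [0.1, 0.5, -2.5]
opening: 0.0338
t 39.25 tcp [0.6172 0.1771 0.088 ] rpy [ 1.7978e+02 -6.0000e-02  1.0510e+02] F [ 0.1  0.5 -2.5] op 0.0338 j [ 33.4  23.9 -13.7   0.  -52.2 161.7]
shift [ 0.0518 -0.1692  0.0014] rotvec [ 0.0036 -0.0017  0.3525]
```

```bash
python3 -m pendant '[[0.005,-0.02,0,0,0,0.03,-1],[0.015,-0.05,0,0,0,0.1,-1],[0.027,-0.09,0,0,0,0.2,-1],[0.04,-0.13,0,0,0,0.3,-1],[0.048,-0.155,0,0,0,0.34,-1],[0.052,-0.1685,0,0,0,0.3525,-1],[0.052,-0.1685,0,0,0,0.3525,-1],[0.052,-0.1685,0,0,0,0.3525,-1]]'; python3 - <<'E'
from h import *
o=st(); s=snapshot('wrist'); cv2.imwrite('pics/w18.png',s['image']); 
z=o['tool_pos'][2]+.018
E
```

```text
clock: 40.25
tool_pos: [0.4404, 0.1829, 0.0858]
orientation: [180.0, 0.0, 84.9]
force: [-0.6, -1.0, -2.1]
opening: 0.0338
t 40.25 tcp [0.4404 0.1829 0.0858] rpy [179.99   0.    84.93] F [-0.6 -1.  -2.1] op 0.0338 j [ 46.3  10.3 -34.5   0.  -45.2 128.6]
```

View pics/w18.png

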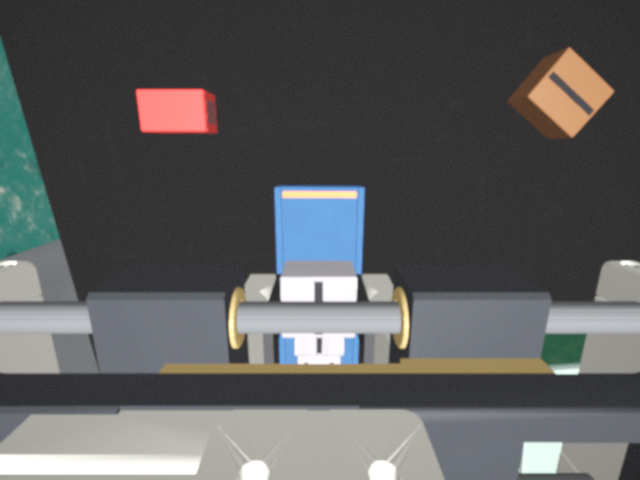

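```bash
python3 - <<'E'
from h import *
o=st(); s=snapshot('wrist')
p=px2w(s,[[318,277]],o['tool_pos'][2]+.018,o); print(p, R.from_euler('xyz',o['orientation'],degrees=True).inv().apply(p-o['tool_pos']))
E
python3 -m pendant '[[0,0,0.02,0,0,0,-1],[0,0,0.04,0,0,0,-1],[0,0,0.055,0,0,0,-1],[0,0,0.063,0,0,0,-1],[0,0,0.066,0,0,0,-1],[0,0,0.066,0,0,0,-1]]'; python3 -m pendant '[[0,0,0.001,0,0,0,-1],[0,0,0.0015,0,0,0,-1],[0,0,0.0015,0,0,0,-1]]'
```

```text
t 40.3 tcp [0.4405 0.1829 0.0858] rpy [1.7999e+02 1.0000e-02 8.4900e+01] F [ 0.6  0.1 -1.8] op 0.0338 j [ 46.3  10.3 -34.5   0.  -45.2 128.6]
[[0.4402405  0.19757708 0.1037722 ]] [[ 0.01461696 -0.00154085 -0.01800174]]
clock: 41.1
tool_pos: [0.44, 0.1828, 0.0201]
orientation: [180.0, -0.0, 84.9]
force: [-0.9, -0.0, -1.3]
opening: 0.0335
clock: 41.48
tool_pos: [0.4398, 0.1828, 0.0187]
orientation: [180.0, -0.0, 84.9]
force: [-0.2, 0.2, -1.7]
opening: 0.0335
```

```bash
python3 -m pendant '[[0,0,0.0004,0,0,0,-1],[0,0,0.0008,0,0,0,-1],[0,0,0.0008,0,0,0,-1]]'; python3 - <<'E'
from h import *
o=st(); s=snapshot('wrist'); crop(s,240,80,400,300,3.4,'w19c.png')
E
```

```text
clock: 41.85
tool_pos: [0.4398, 0.1828, 0.0181]
orientation: [180.0, -0.0, 84.9]
force: [-2.3, -0.5, 5.4]
opening: 0.0337
t 41.85 tcp [0.4398 0.1828 0.0181] rpy [ 1.7999e+02 -1.0000e-02  8.4910e+01] F [-2.3 -0.5  5.4] op 0.0337 j [ 46.3  16.4 -38.6   0.  -35.  128.6]
```

View pics/w19c.png

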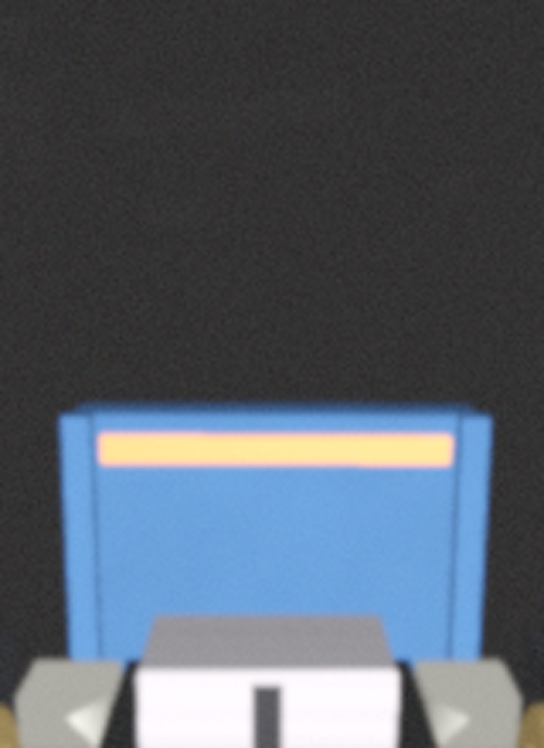

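```bash
python3 -m pendant '[[0,0,-0.0012,0,0,0,-1],[0,0.0008,-0.0012,0,0,0,-1],[-0.004,0.0008,-0.0012,0,0,0,-1],[-0.008,0.0008,-0.0012,0,0,0,-1],[-0.01,0.0008,-0.0008,0,0,0,-1],[-0.01,0.0008,-0.0008,0,0,0,-1]]'; python3 - <<'E'
from h import *
o=st(); s=snapshot('wrist'); crop(s,240,80,400,300,3.4,'w20c.png')
E
```

```text
clock: 42.65
tool_pos: [0.4396, 0.1724, 0.0184]
orientation: [-180.0, 0.0, 84.9]
force: [1.0, 0.8, -1.9]
opening: 0.0341
t 42.65 tcp [0.4396 0.1724 0.0184] rpy [-1.800e+02  1.000e-02  8.488e+01] F [ 1.   0.8 -1.9] op 0.0341 j [ 45.4  16.1 -39.1   0.  -34.9 129.5]
```

View pics/w20c.png

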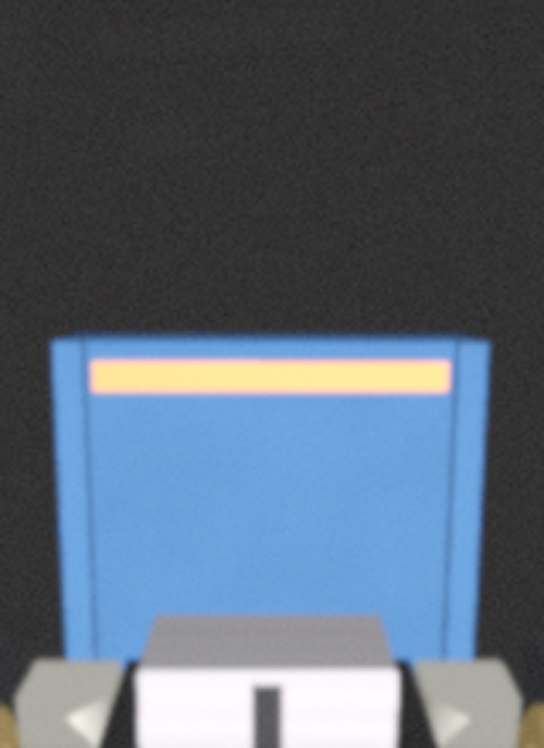

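```bash
python3 -m pendant '[[-0.001,0.0002,0.0003,0,0,0,-1],[-0.002,0.0002,0.0003,0,0,0,-1],[-0.003,0.0002,0.0003,0,0,0,-1],[-0.003,0.0002,0.0003,0,0,0,-1]]';
```

```text
clock: 43.2
tool_pos: [0.4396, 0.1696, 0.0182]
orientation: [180.0, -0.0, 84.9]
force: [0.2, -0.7, -1.5]
opening: 0.0337
```

```bash
python3 -m pendant '[[-0.0007,0,0,0,0,0,-1],[-0.0014,0,0,0,0,0,-1],[-0.0014,0,0,0,0,0,-1]]'
```

```text
clock: 43.58
tool_pos: [0.4395, 0.1684, 0.0182]
orientation: [180.0, -0.0, 84.9]
force: [-0.9, 1.3, -2.8]
opening: 0.0335
```

```bash
python3 -m pendant '[[-0.0007,0,0,0,0,0,-1],[-0.0014,0,0,0,0,0,-1],[-0.0014,0,0,0,0,0,-1]]'
```

```text
clock: 43.95
tool_pos: [0.4401, 0.1683, 0.0184]
orientation: [179.9, -0.1, 84.9]
force: [-1.2, 6.8, -3.6]
opening: 0.0338
```

```bash
python3 -m pendant '[[0.001,-0.0002,0.0003,0,0,0,-1],[0.001,-0.0002,0.0003,0,0,0,-1],[0.001,-0.0002,0.0003,0,0,0,0],[0.001,-0.0002,0.0003,0,0,0,0],[0.001,0,0,0,0,0,0.3],[0.001,0,0,0,0,0,0.3],[0.001,0,-0.04,0,0,0,0.3],[0.001,0,-0.08,0,0,0,1],[-0.04,-0.003,-0.10,0,0,0,1],[-0.08,-0.003,-0.10,0,0,0,1],[-0.08,-0.003,-0.10,0,0,0,1],[-0.08,-0.003,-0.10,0,0,0,1]]'; python3 - <<'E'
from h import *
o=st(); s=snapshot('wrist'); cv2.imwrite('pics/w21.png',s['image']); crop(s,240,60,400,280,3.4,'w21c.png')
E
```

```text
clock: 45.45
tool_pos: [0.4295, 0.0875, 0.1183]
orientation: [180.0, -0.0, 84.9]
force: [0.5, 0.5, 0.4]
opening: 0.0872
t 45.45 tcp [0.4295 0.0875 0.1183] rpy [ 1.7997e+02 -2.0000e-02  8.4860e+01] F [0.5 0.5 0.4] op 0.0872 j [ 37.5   4.1 -36.7   0.  -49.2 137.4]
```

View pics/w21c.png

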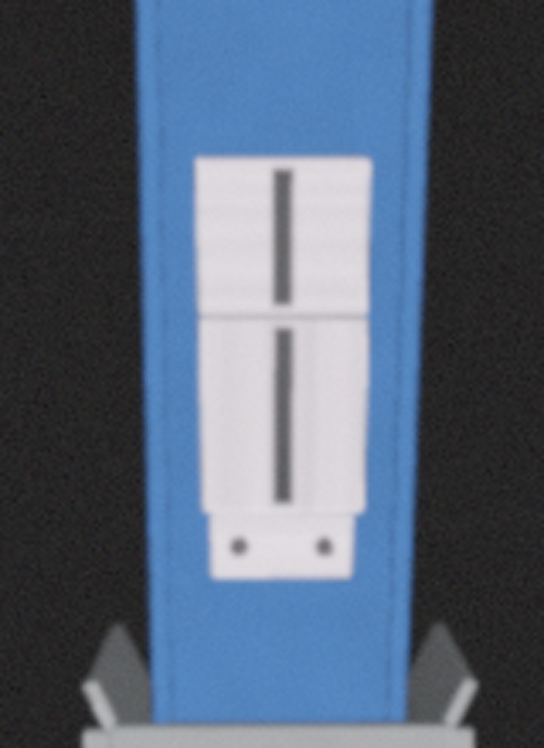

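```bash
python3 - <<'E'
from h import *
o=st(); tgt(o,[.4425,.208,.1183],84.9); tgt(o,[.4425,.208,.021],84.9)
E
```

```text
t 45.5 tcp [0.4295 0.0878 0.1182] rpy [179.99  -0.    84.9 ] F [-0.3 -0.8 -0.3] op 0.0876 j [ 37.5   4.1 -36.7   0.  -49.2 137.4]
shift [ 1.209e-01  2.300e-03 -1.000e-04] rotvec [ 0.0002 -0.0001 -0.    ]
shift [0.1209 0.0023 0.0972] rotvec [ 0.0002 -0.0001 -0.    ]
```

```bash
python3 -m pendant '[[0.04,0.002,0,0,0,0,-1],[0.08,0.0023,0,0,0,0,-1],[0.121,0.0023,0,0,0,0,-1],[0.121,0.0023,0,0,0,0,-1],[0.121,0.0023,0,0,0,0,-1],[0.121,0.0023,0.03,0,0,0,-1],[0.121,0.0023,0.06,0,0,0,-1],[0.121,0.0023,0.085,0,0,0,-1],[0.121,0.0023,0.097,0,0,0,-1],[0.121,0.0023,0.097,0,0,0,-1]]'; python3 -m pendant '[[-0.004,0,0,0,0,0,-1],[-0.008,0,0,0,0,0,-1],[-0.01,0,0,0,0,0,-1],[-0.01,0,0,0,0,0,-1]]'
```

```text
clock: 46.75
tool_pos: [0.442, 0.2071, 0.0208]
orientation: [-179.9, 0.1, 84.9]
force: [-0.6, 1.2, -0.6]
opening: 0.0008
clock: 47.25
tool_pos: [0.4415, 0.1977, 0.0215]
orientation: [180.0, -0.0, 84.9]
force: [0.4, 0.2, -0.4]
opening: 0.0006
```

```bash
python3 -m pendant '[[-0.001,0,0,0,0,0,-1],[-0.002,0,0,0,0,0,-1],[-0.003,0,0,0,0,0,-1],[-0.003,0,0,0,0,0,-1]]'; python3 -m pendant '[[-0.001,0,0,0,0,0,-1],[-0.002,0,0,0,0,0,-1],[-0.002,0,0,0,0,0,-1]]'
```

```text
clock: 47.75
tool_pos: [0.4411, 0.1948, 0.0211]
orientation: [-180.0, 0.0, 84.9]
force: [0.1, 0.5, -0.3]
opening: 0.0006
clock: 48.12
tool_pos: [0.4416, 0.1942, 0.0214]
orientation: [179.9, -0.1, 84.9]
force: [-2.0, 6.1, -1.8]
opening: 0.0007
```

```bash
python3 -m pendant '[[-0.001,0,0,0,0,0,-1],[-0.0015,0,0,0,0,0,-1],[-0.0015,0,0,0,0,0,-1]]'; python3 -m pendant '[[0.004,0,0,0,0,0,-1],[0.012,0,0,0,0,0,-1],[0.02,0,-0.03,0,0,0,-1],[0.0,0,-0.08,0,0,0,-1],[-0.05,0,-0.1,0,0,0,1],[-0.1,0,-0.1,0,0,0,1],[-0.11,0,-0.1,0,0,0,1],[-0.11,0,-0.1,0,0,0,1],[-0.11,0,-0.1,0,0,0,1]]'; python3 - <<'E'
from h import *
o=st(); s=snapshot('wrist'); cv2.imwrite('pics/w22.png',s['image']); crop(s,240,30,400,290,3,'w22c.png')
t=snapshot('top'); crop(t,160,120,480,340,2.5,'t22.png')
print('end', px2w(s,[[320,0]],.015,o))
E
```

```text
clock: 48.5
tool_pos: [0.4422, 0.1941, 0.0217]
orientation: [179.8, -0.3, 84.9]
force: [-1.8, 10.4, -2.6]
opening: 0.0007
clock: 49.62
tool_pos: [0.4314, 0.0825, 0.1211]
orientation: [-180.0, 0.0, 84.9]
force: [-0.3, 0.1, 0.4]
opening: 0.0453
t 49.62 tcp [0.4314 0.0825 0.1211] rpy [-1.800e+02  1.000e-02  8.492e+01] F [-0.3  0.1  0.4] op 0.0453 j [ 36.7   4.  -36.3   0.  -49.7 138.2]
end [[0.44584127 0.24682353 0.015     ]]
```

View pics/w22c.png

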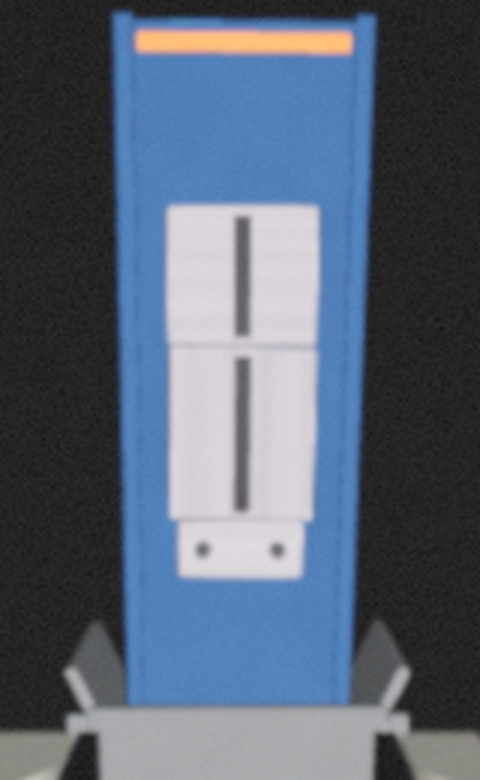

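View pics/w22.png

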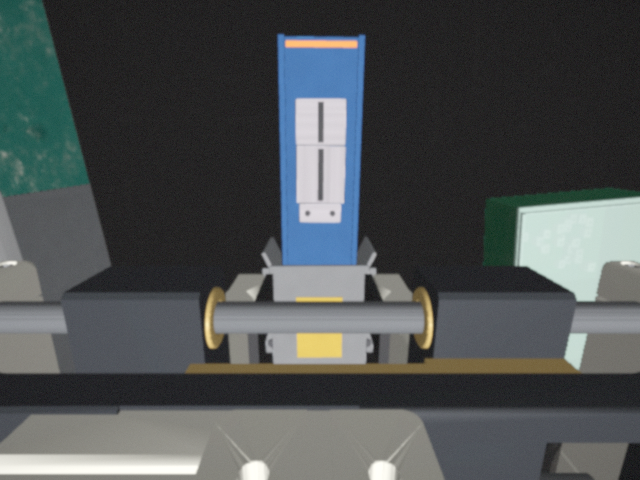

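```bash
python3 - <<'E'
from h import *
o=st(); s=snapshot('wrist'); g=cv2.GaussianBlur(cv2.cvtColor(s['image'],cv2.COLOR_BGR2HSV)[...,1].astype(float),(1,5),0)
def sub(row,lo,hi):
    p=g[row,lo:hi]; d=np.abs(np.diff(p)); k=d.argmax(); w=d[max(0,k-2):k+3]; return lo+max(0,k-2)+.5+(np.arange(len(w))*w).sum()/w.sum()
for nm,rows in(('30',range(104,140,3)),('40',range(150,198,4))):
    L=[];Rr=[]
    for r in rows: L.append([sub(r,288,308),r]);Rr.append([sub(r,335,355),r])
    l=px2w(s,L,.036,o)[:,:2];q=px2w(s,Rr,.036,o)[:,:2]; c=(l+q)/2
    k=np.polyfit(c[:,1],c[:,0],1); print(nm,'w',np.linalg.norm(q-l,axis=1).mean().round(4),'centre x at y=.15',np.polyval(k,.15).round(5),'own centre',c.mean(0).round(4),'yaw',90-np.degrees(np.arctan(k[0])))
    for e in(l,q):
        k=np.polyfit(e[:,1],e[:,0],1);print('   edge yaw',90-np.degrees(np.arctan(k[0])), np.polyval(k,.153).round(5))
L=[[sub(r,270,290),r] for r in range(60,230,5)];Q=[[sub(r,350,372),r] for r in range(60,230,5)]
l=px2w(s,L,.015,o)[:,:2];q=px2w(s,Q,.015,o)[:,:2]
for e in(l,q,(l+q)/2):
    k=np.polyfit(e[:,1],e[:,0],1);print('slide yaw',90-np.degrees(np.arctan(k[0])), np.polyval(k,[.13,.153,.168]).round(5))
p=px2w(s,[[320,37]],.015,o); print('slide end',p)
p=px2w(s,[[321,97.5],[321,145],[321,203],[321,223]],.036,o); print('faces y',p[:,1], np.linalg.norm(np.diff(p,axis=0),axis=1))
E
```

```text
t 49.73 tcp [0.4312 0.0826 0.121 ] rpy [-1.7998e+02  2.0000e-02  8.4950e+01] F [ 0.4 -0.5  0.4] op 0.0528 j [ 36.7   4.  -36.4   0.  -49.7 138.2]
30 w 0.0346 centre x at y=.15 0.43751 own centre [0.4391 0.1689] yaw 85.25061200235307
   edge yaw 85.3218384784256 0.42041
   edge yaw 85.1795695440604 0.45512
40 w 0.0348 centre x at y=.15 0.43753 own centre [0.436  0.1349] yaw 84.25355933526151
   edge yaw 84.15666581864483 0.42038
   edge yaw 84.35081967181726 0.45528
slide yaw 84.37745324069184 [0.40394 0.40621 0.40768]
slide yaw 84.51777595636054 [0.46665 0.46885 0.47029]
slide yaw 84.44760425867346 [0.4353  0.43753 0.43899]
slide end [[0.44360978 0.22474164 0.015     ]]
faces y [0.18322606 0.15307444 0.1132976  0.09875349] [0.03026533 0.03992684 0.01459896]
```

View pics/t22.png

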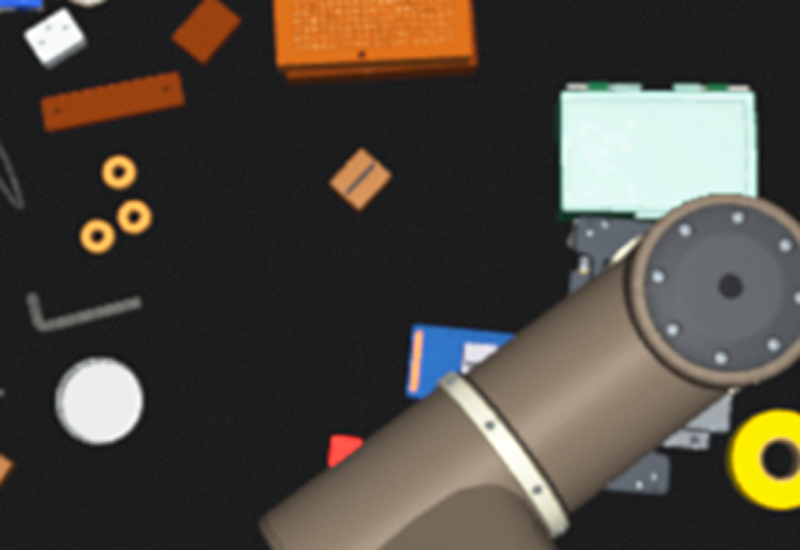

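```bash
python3 -m pendant '[[0.04,0,0,0,0,0.009,-1],[0.08,0.001,0,0,0,0.009,-1],[0.122,0.001,0,0,0,0.009,-1],[0.122,0.001,0,0,0,0.009,-1],[0.122,0.001,0,0,0,0.009,-1],[0.122,0.001,0.03,0,0,0.009,-1],[0.122,0.001,0.06,0,0,0.009,-1],[0.122,0.001,0.085,0,0,0.009,-1],[0.122,0.001,0.099,0,0,0.009,-1],[0.122,0.001,0.099,0,0,0.009,-1]]'; python3 -m pendant '[[-0.003,0,0,0,0,0,-1],[-0.006,0,0,0,0,0,-1],[-0.008,0,0,0,0,0,-1],[-0.008,0,0,0,0,0,-1]]'
```

```text
clock: 51.02
tool_pos: [0.4425, 0.2023, 0.0216]
orientation: [-179.9, 0.1, 84.4]
force: [-0.4, 0.8, 0.2]
opening: 0.0004
clock: 51.52
tool_pos: [0.4422, 0.1951, 0.0225]
orientation: [180.0, -0.0, 84.4]
force: [-0.1, -0.3, 0.1]
opening: 0.0005
```

```bash
python3 -m pendant '[[-0.001,0,0,0,0,0,-1],[-0.002,0,0,0,0,0,-1],[-0.002,0,0,0,0,0,-1]]'; python3 -m pendant '[[-0.001,0,0,0,0,0,-1],[-0.002,0,0,0,0,0,-1],[-0.002,0,0,0,0,0,-1]]';  python3 -m pendant '[[0.004,0,0,0,0,0,-1],[0.012,0,0,0,0,0,-1],[0.02,0,-0.03,0,0,0,-1],[0.0,0,-0.08,0,0,0,-1],[-0.05,0,-0.1,0,0,0,-1],[-0.1,0,-0.1,0,0,0,-1],[-0.11,0,-0.1,0,0,0,-1],[-0.11,0,-0.1,0,0,0,-1],[-0.11,0,-0.1,0,0,0,-1],[-0.11,0,-0.1,0,0,0,-1]]'
cat > chk.py <<'E'
from h import *
o=st(); F=[];
for i in range(6): s=snapshot('wrist'); F.append(s['image'].astype(float))
s['image']=np.mean(F,0).astype(np.uint8); crop(s,280,60,360,240,4,'chk%d.png'%int(o['clock']*100))
g=cv2.GaussianBlur(cv2.cvtColor(s['image'],cv2.COLOR_BGR2HSV)[...,1].astype(float),(1,3),0)
def sub(row,lo,hi):
    p=g[row,lo:hi]; d=np.abs(np.diff(p)); k=d.argmax(); w=d[max(0,k-2):k+3]; return lo+max(0,k-2)+.5+(np.arange(len(w))*w).sum()/w.sum()
for nm,rows,z,a in(('30',range(104,140,2),.036,(288,308,335,355)),('40',range(150,198,2),.036,(288,308,335,355)),('slide',range(60,230,3),.015,(270,290,350,372))):
    l=px2w(s,[[sub(r,*a[:2]),r] for r in rows],z,o)[:,:2];q=px2w(s,[[sub(r,*a[2:]),r] for r in rows],z,o)[:,:2]
    for n,e in(('L',l),('R',q),('C',(l+q)/2)):
        k=np.polyfit(e[:,1],e[:,0],1);print(nm,n,'yaw',(90-np.degrees(np.arctan(k[0]))).round(2), 'x@.153',np.polyval(k,.153).round(5))
E
python3 chk.py; ls -t pics | head -1
```

```text
clock: 51.9
tool_pos: [0.4424, 0.1942, 0.0224]
orientation: [179.9, -0.1, 84.4]
force: [-0.5, 5.3, 0.3]
opening: 0.0004
clock: 52.28
tool_pos: [0.4431, 0.1941, 0.0227]
orientation: [179.8, -0.3, 84.4]
force: [-2.0, 12.5, -1.5]
opening: 0.0001
clock: 53.52
tool_pos: [0.4311, 0.0825, 0.1219]
orientation: [-180.0, 0.0, 84.4]
force: [0.6, 0.2, -1.0]
opening: 0.0008
t 53.52 tcp [0.4311 0.0825 0.1219] rpy [-1.7998e+02  3.0000e-02  8.4440e+01] F [ 0.6  0.2 -1. ] op 0.0008 j [ 36.8   3.9 -36.3   0.  -49.9 137.7]
30 L yaw 84.91 x@.153 0.42091
30 R yaw 85.07 x@.153 0.45571
30 C yaw 84.99 x@.153 0.43832
40 L yaw 84.24 x@.153 0.42096
40 R yaw 84.12 x@.153 0.45582
40 C yaw 84.18 x@.153 0.43839
slide L yaw 84.26 x@.153 0.40659
slide R yaw 84.43 x@.153 0.46925
slide C yaw 84.34 x@.153 0.43792
chk5352.png
```

View pics/chk5352.png

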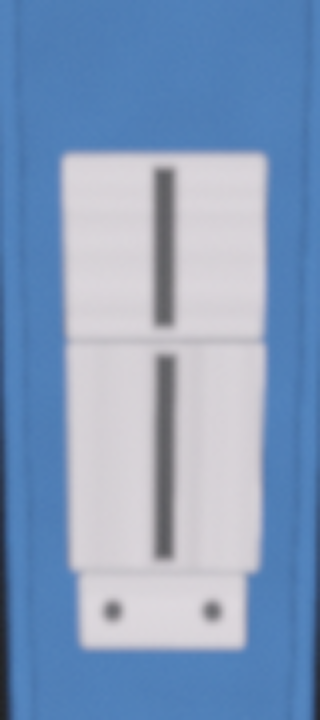

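```bash
cat >> chk.py <<'E'
print('local slide')
for rows in (range(60,100,2),range(104,140,2),range(150,198,2)):
    l=px2w(s,[[sub(r,270,290),r] for r in rows],.015,o)[:,:2];q=px2w(s,[[sub(r,350,372),r] for r in rows],.015,o)[:,:2]
    print([(90-np.degrees(np.arctan(np.polyfit(e[:,1],e[:,0],1)[0]))).round(2) for e in (l,q,(l+q)/2)])
# joint & end faces: row of edge vs column
gr=cv2.GaussianBlur(cv2.cvtColor(s['image'],cv2.COLOR_BGR2GRAY).astype(float),(3,1),0)
def dark(c,lo,hi):
    p=gr[lo:hi,c]; d=p.max()-p; d=np.clip(d-d.mean(),0,None); return lo+(np.arange(hi-lo)*d).sum()/d.sum(), d.max()
J=[];D=[]
for c in [*range(301,316),*range(327,343)]:
    r,dd=dark(c,140,150); J.append([c,r]); D.append(dd)
w=px2w(s,J,.036,o)[:,:2]; k=np.polyfit(w[:,0],w[:,1],1); print('joint normal yaw',90+np.degrees(np.arctan(k[0])),'depth L/R',np.mean(D[:10]).round(1),np.mean(D[-10:]).round(1))
def ed(c,lo,hi):
    p=gs[lo:hi,c]; d=np.abs(np.diff(p)); k=d.argmax(); a=max(0,k-2); ww=d[a:k+3]; return lo+a+.5+(np.arange(len(ww))*ww).sum()/ww.sum()
gs=cv2.cvtColor(s['image'],cv2.COLOR_BGR2HSV)[...,1].astype(float)
E0=[[c,ed(c,90,106)] for c in range(301,343)]
w=px2w(s,E0,.036,o)[:,:2]; k=np.polyfit(w[:,0],w[:,1],1); print('front end normal yaw',90+np.degrees(np.arctan(k[0])))
E
python3 chk.py
```

```text
t 53.83 tcp [0.4309 0.082  0.1221] rpy [-1.7999e+02  1.0000e-02  8.4410e+01] F [0.1 0.  0.4] op 0.0004 j [ 36.7   3.8 -36.3   0.  -49.9 137.7]
30 L yaw 84.79 x@.153 0.42076
30 R yaw 84.69 x@.153 0.45554
30 C yaw 84.74 x@.153 0.43815
40 L yaw 84.39 x@.153 0.42079
40 R yaw 84.18 x@.153 0.45569
40 C yaw 84.28 x@.153 0.43824
slide L yaw 84.29 x@.153 0.40651
slide R yaw 84.44 x@.153 0.46915
slide C yaw 84.36 x@.153 0.43783
local slide
[np.float64(84.18), np.float64(84.5), np.float64(84.34)]
[np.float64(84.23), np.float64(84.34), np.float64(84.29)]
[np.float64(84.3), np.float64(84.41), np.float64(84.35)]
joint normal yaw 84.10797832816033 depth L/R 11.0 11.4
front end normal yaw 84.44472982115231
```

```bash
python3 -m pendant '[[0,0.02,-0.05,0,0,0,-1],[0.05,0.05,-0.1,0,0,0,-1],[0.1,0.09,-0.1,0,0,0,-1],[0.15,0.13,-0.1,0,0,0,-1],[0.2,0.17,-0.1,0,0,0,-1],[0.25,0.21,-0.1,0,0,0,-1],[0.29,0.25,-0.1,0,0,0,-1],[0.33,0.25,-0.1,0,0,0,-1],[0.36,0.25,-0.1,0,0,0,-1],[0.36,0.25,-0.1,0,0,0,-1],[0.36,0.25,-0.1,0,0,0,-1]]'; python3 - <<'E'
from h import *
st(); s=snapshot('top'); crop(s,80,90,480,370,2,'t30.png'); crop(s,310,230,470,310,5,'t30c.png')
s=snapshot('scene'); crop(s,60,180,460,400,2,'s30.png')
E
```

```text
clock: 55.5
tool_pos: [0.7148, 0.4152, 0.2216]
orientation: [-180.0, 0.0, 84.4]
force: [-0.1, -1.6, 0.3]
opening: 0.0004
t 55.5 tcp [0.7148 0.4152 0.2216] rpy [-1.7997e+02  4.0000e-02  8.4390e+01] F [-0.1 -1.6  0.3] op 0.0004 j [ 43.6  35.5  24.5   0.  -79.  130.8]
```

View pics/t30.png

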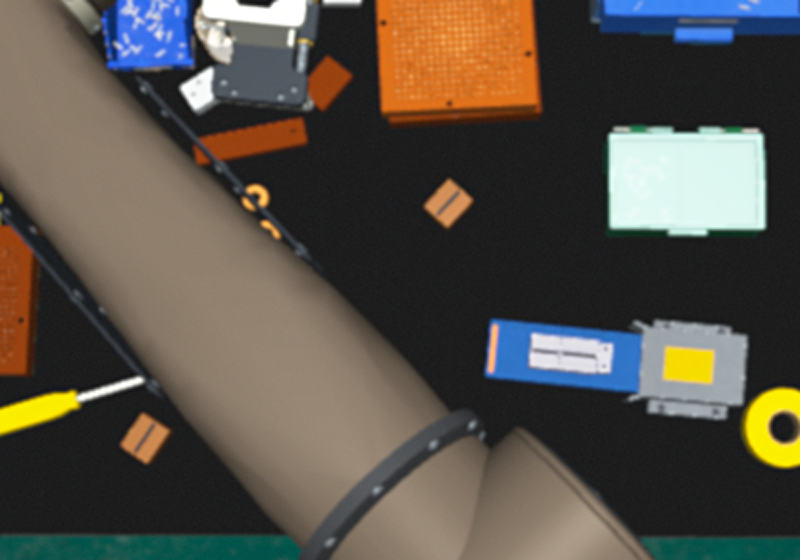

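View pics/s30.png

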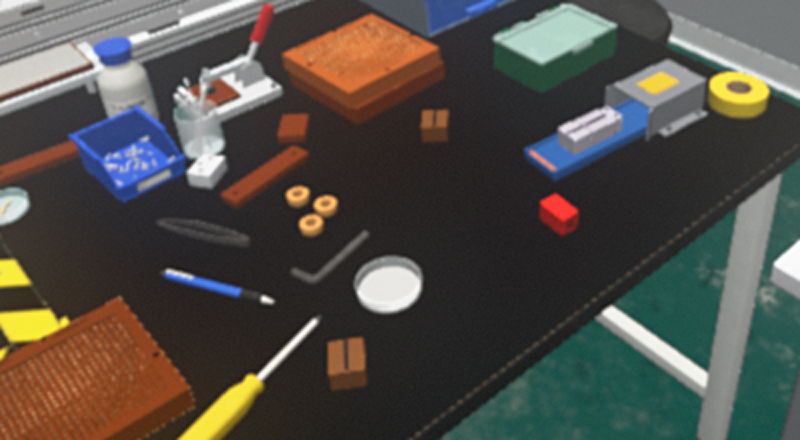

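View pics/t30c.png

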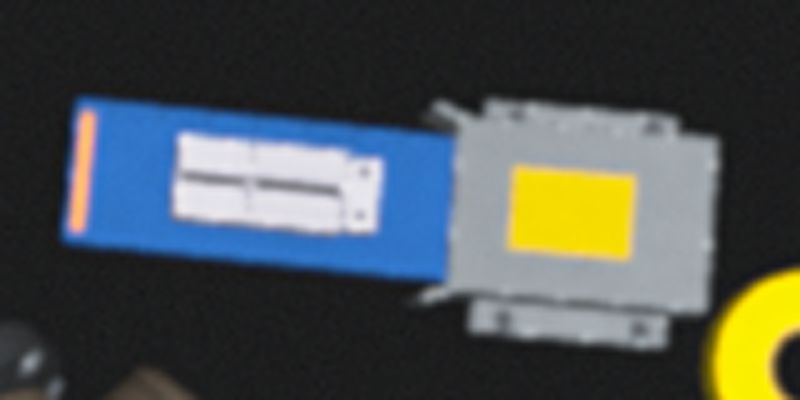

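```bash
python3 -c "
from plant import ctrl
print(ctrl.close_job())"
```

```text
the job is handed in; nothing more can be done
None
```

The length standard is set up and the job is handed in at about 55 s on the robot's clock; no verdict was given.

**What I did**
- I pulled the slide right out, turned it end for end and pushed it in until it met the back wall (about 20 N on the tool).
- I lifted the cap off and stood it on the bench near (0.36, 0.285).
- I put block40 on the lapped face and block30 against it. I then pressed the stack home twice with the shut fingers, at 10 to 12 N.
- Only two steel blocks were on the bench; I saw no block35. I left the two brown look-alikes alone.
- In the last views the bystanders are where they were.

**Last checks**
- **Stack:** the faces lie 30.3 mm and 39.9 mm apart, as the block sizes require. The block sides are level to about 0.1 mm at the joint.
- **Centre line:** the stack is within about 0.5 mm of the slide's centre line.
- **Squareness:** the stack's front face is within about 0.1° of the slide.
- **Joint:** it shows an equally thin line on both sides.

**Slips and disagreements**
- The slide turned about 3° in the grip during the flip. I measured that and corrected it before putting it in.
- Block40 turned up about 25 mm from where I first saw it, so I measured it again before gripping.
- The side edges gave block30 a yaw 0.4 to 0.8° from block40, while the end face and joint line said it was flush. I took that as image noise.
- The wrist camera read about 0.5 to 1.5 mm off sideways against the gripper's centre, so I centred the blocks against the slide's lips instead.

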